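# Dry-stack a stepped plinth under a weight

### The arm

A 6-joint arm with a two-finger parallel gripper is mounted at the origin on the work surface. World frame = base frame: x ahead of the robot, y to its left, z up, the work surface at z = 0. Lengths are in m, angles in rad, forces in N, time in s.
With the tool pointing down it reaches from about 0.3 to 0.775 m from the base axis. Payload 14.6 kg.
Tool frame: the origin (TCP) lies midway between the tips of the shut fingers; the grasp point (between the pads) lies 19 mm behind it (grasp_offset is the distance from the TCP to the grasp point, in m); z points along the fingers, y is the line along which they close (so a half turn about z gives the same grasp; the last joint's range is limited). The gripper opens to 94 mm and grips with 3 to 60 N. Pads are 16 mm wide; open, the fingers measure 119 mm over their backs; the gripper's body (75 mm by 177 mm) begins 78 mm behind the grasp point.
Start: joints at [1.226, 0.3, 1.521, -0, 1.321, -0.067], TCP at [0.151, 0.529, 0.205] pointing down, gripper open.
Joint ranges: [-3.03, 3.03], [-0.79, 2.21], [0.23, 2.52], [-1.04, 4.18], [0, 3.07], [-2.55, 2.55]. Speed limits (rad/s): [2.22, 2.22, 2.57, 3.14, 3.14, 3.14].

### API

Orientations are given as [roll, pitch, yaw] about the fixed x, y, z axes, in that order (R = Rz(yaw) Ry(pitch) Rx(roll)).
In Python, from station import * gives the robot as it stands. The module is installed in compiled form; this text tells all that it offers.
- The arm moves only by the tool send_rows, never from a script. Its argument "rows" is a list of rows, each an object of numbers: "dx", "dy", "dz": the shift along the tool's x, y, z in mm; "roll": the turn about the tool's z in degrees; "jaw": the closure, from -1 (fully open) to 1 (shut). In form: [{"dx": .., "dy": .., "dz": .., "roll": .., "jaw": ..}, ...]. A call has 1 to 12 rows; each row shifts and turns the commanded pose from where the row before left it, along the tool's axes as they then stand; what a row does not reach is not made up. A row lasts 1/12 s, in which the tool goes at most 41.7 mm and 7.16 degrees, less where a joint would pass 70% of its speed; a pose out of reach is approached as far as the arm can. A call is refused whole if a number of a shift passes 41.7 or a number of a turn 7.16, either way. A call with a gripper value outside its range is refused whole. The fingers move at their own pace and stop on an object; "force" is the grip in N (left out, the last holds). Time passes only in rows, so rows that do not move let the fingers close. It gives the time, the measured TCP pose, the force, the opening and the grip force at its end, in the units of the state.
- get_obs(): the state, without advancing time (a new reading comes with each control period).
- camera(name): name is "scene" or "side" or "wrist"; returns a dict with "frame" (420x560x3 uint8, red, green, blue), "z_map" (420x560 float32, m along the optical axis (not along the pixel's ray), 0 where there is no reading), "camera_matrix" (3x3 intrinsics, pixels), "rvec" (rotation vector, rad) and "tvec" (3), from world to camera coordinates, as OpenCV has them. Camera axes: x right, y down, z forward; pixel columns grow to the right and rows downward; lengths in m; the calibration is good to about 2 mm. The wrist camera is an equidistant fisheye: a pixel r from the principal point sees the ray r / f radians off the axis. A picture is of the moment at which its call begins.
- hand_in(): hands the job in; it is judged then, once.
The state is a dict: "time_s": time; "qpos": joint angles; "joint_vel": joint speeds; "tau": joint torques, N m; "ee_pos": TCP position; "eef_rot": TCP orientation; "force": force on the tool from outside, world axes, zero at the start; "moment": the same for the moment, N m; "grip_width": finger opening in m; "grip_force": force on a finger pad.
Only numpy, scipy, OpenCV 4.12 (cv2) and the standard library are available. Lean on these libraries where they do the work, as an engineer would, in place of code of your own. Each camera call takes 0.05 s, during which the arm holds its last target. There are 200 camera calls.

### The job

On the white gluing board, build the stepped plinth for a clock: the largest walnut board first, the middle-sized one on it, then the smallest, each centred on what is below it and lying lengthwise along the white board. Then lay the plywood square centred on top to protect the wood, and stand the iron weight centred on it. Set each piece down gently without dropping it, let go of everything, and leave the hammer, the box of bolts and the glue bottle where they are.

Things in the scene. Friction and masses are not known exactly. Their poses are not given: they have to be found in the camera images.
- board_top (a point): White laminated gluing board, a flat rectangle 170 x 84 mm and 12 mm thick, fixed flat on the bench; the stack is built on it. This point is the centre of its upper face, 12 mm above the bench; x runs along its length, y across its width, z up.
- base_mid (a point): The largest of three dark walnut boards, a flat rectangular blank 150 long, 64 wide, 22 thick (mm), lying flat on the bench. This point is its centre, 11 mm above its underside; x runs along its length, y across its width, z up.
- middle_mid (a point): The middle-sized of three dark walnut boards, a flat rectangular blank 120 long, 52 wide, 22 thick (mm), lying flat on the bench. This point is its centre, 11 mm above its underside; x runs along its length, y across its width, z up.
- top_mid (a point): The smallest of three dark walnut boards, a flat rectangular blank 92 long, 40 wide, 22 thick (mm), lying flat on the bench. This point is its centre, 11 mm above its underside; x runs along its length, y across its width, z up.
- caul_mid (a point): Pale plywood square, 50 x 50 mm and 12 mm thick, lying flat on the bench. This point is its centre, 6 mm above its underside; x and y are parallel to its edges, z up.
- weight_mid (a point): Dark iron weight standing upright, about 0.5 kg, 58 mm high: a round body 44 mm in diameter up to 40 mm, then a neck and a round knob 26 mm in diameter at the top. This point is on its axis, half-way up, 29 mm above its underside; z up.
- hammer: Bystander: hammer with a red handle, 280 mm long, lying on the far side of the bench. Origin under it; x along the handle.
- bolt_box: Bystander: open clear plastic box with bolts, 110 x 85 x 45 mm high, at one side of the work. Origin at the centre of its underside.
- glue: Bystander: white glue bottle with a red cap, 56 mm in diameter, 150 mm high, standing at one side of the work. Origin at the centre of its underside.
Mind the look-alikes: they are no part of the job. What is shaped like the part that bears base_mid but blue is not meant.

How it is judged:
By the outcome, as a careful person would: the job done as asked, in the order asked, and still so for the second after the job is handed in, with the robot touching nothing.
It also fails if it takes over 141 s, if anything falls off the work surface, if the arm or the gripper's body presses on something with over 40 N, if the wrist force passes 120 N, or if a joint passes its speed limit or range.

## Working session

There is one attempt and no reset: what is moved stays moved. The work goes in short steps, Python scripts to look and compute and a tool call to move; the robot and the scene stay as the last step left them, time stands still between calls to the robot, and variables do not carry over. Pictures are saved under pics/ and viewed, at most 14 in all, crops included, and the job is handed in when it is done.

Besides the shell and the picture viewer there is one more tool, called as name(argument=value, ...), one argument or row to a line, values as JSON. send_rows: Moves the arm, as the interface text tells. Its arguments: {"type":"object","properties":{"rows":{"type":"array"},"force":{"type":"number"}},"required":["rows"]}

```bash
mkdir -p pics; cat > h.py <<'E'
from station import *
import numpy as np, cv2
def cam(n):
    c=camera(n); c['R']=cv2.Rodrigues(np.array(c['rvec'],float))[0]; c['t']=np.array(c['tvec'],float).ravel(); c['K']=np.array(c['camera_matrix']); return c
def save(c,name,crop=None,s=1):
    f=c['frame'][:,:,::-1]
    if crop: f=f[crop[1]:crop[3],crop[0]:crop[2]]
    cv2.imwrite('pics/'+name+'.png',cv2.resize(f,None,fx=s,fy=s,interpolation=cv2.INTER_CUBIC))
def plane(c,uv,z):  # pinhole pixels to plane height z
    uv=np.atleast_2d(uv).astype(float); d=np.c_[uv,np.ones(len(uv))]@np.linalg.inv(c['K']).T
    d=d@c['R']; o=-c['R'].T@c['t']
    return o+d*((z-o[2])/d[:,2])[:,None]
def cloud(c): # world point per pixel by depth (pinhole)
    h,w=c['z_map'].shape; u,v=np.meshgrid(np.arange(w),np.arange(h))
    d=np.c_[u.ravel(),v.ravel(),np.ones(h*w)]@np.linalg.inv(c['K']).T*c['z_map'].reshape(-1,1)
    return ((d-c['t'])@c['R']).reshape(h,w,3)
E
python3 - <<'E'
from h import *
print(get_obs())
for n in('scene','side','wrist'):
    c=cam(n); save(c,n+'0',None,1.4); print(n,c['K'].tolist(),(-c['R'].T@c['t']).round(3),c['R'].round(2).tolist(), (c['z_map']>0).mean())
    np.savez('/tmp/'+n,**{k:c[k] for k in('frame','z_map','K','R','t')})
E
```

```text
{'time_s': 0.0, 'qpos': array([ 1.22641274e+00,  3.00483528e-01,  1.52163389e+00,  5.13130553e-06,
        1.32068448e+00, -6.65940709e-02]), 'joint_vel': array([-0.00169982,  0.00111079,  0.00108062, -0.00032681, -0.00157379,
       -0.00039438]), 'tau': array([-3.27615311e-06, -5.31790030e+01, -3.52765703e+01,  7.08995503e-02,
        2.41306279e-02, -5.54486394e-05]), 'ee_pos': array([0.15073002, 0.52865027, 0.20485717]), 'eef_rot': array([-3.14038641e+00, -8.54284284e-05,  2.86380182e+00]), 'force': array([1.06495029, 0.55813942, 0.65147633]), 'moment': array([-0.01379168, -0.00462393, -0.00703691]), 'grip_force': 0.0, 'grip_width': 0.09396443297672433}
scene [[493.2841529561874, 0.0, 271.372776807724], [0.0, 493.2841529561874, 210.12637999025955], [0.0, 0.0, 1.0]] [ 1.261 -0.625  1.05 ] [[0.63, 0.77, -0.0], [0.55, -0.45, -0.71], [-0.55, 0.45, -0.71]] 0.9919430272108843
side [[438.8982204062132, 0.0, 281.30556081853894], [0.0, 438.8982204062132, 211.57672703042527], [0.0, 0.0, 1.0]] [ 0.205 -0.962  1.01 ] [[0.95, -0.3, -0.0], [-0.21, -0.67, -0.72], [0.21, 0.68, -0.7]] 0.9960969387755102
wrist [[325.19226210127806, 0.0, 284.32866021147765], [0.0, 325.19226210127806, 203.96921066734626], [0.0, 0.0, 1.0]] [0.081 0.549 0.385] [[0.27, 0.96, -0.0], [0.93, -0.27, 0.25], [0.24, -0.07, -0.97]] 0.9817687074829932
```

View pics/scene0.png

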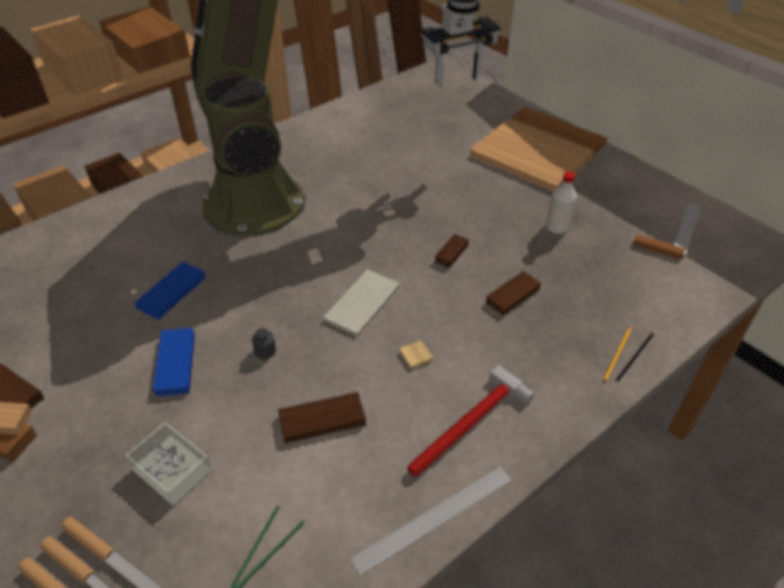

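View pics/side0.png

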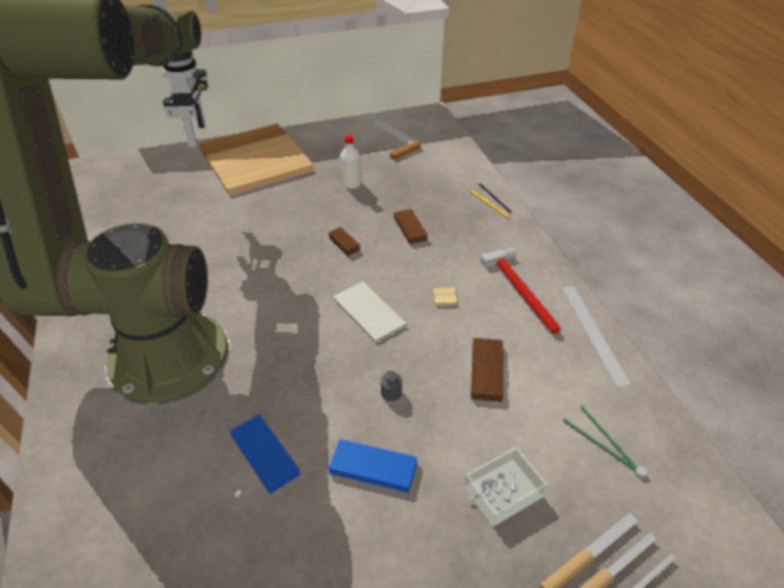

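The scene view (display pixels) shows:
- white board (362,302)
- walnut boards, large to small: (322,417), (513,292), (452,250)
- plywood square (416,354)
- weight (263,343)
- bystanders: hammer (470,420), bolt box (168,462), glue (562,205)

The candidates for base are walnut (322,417) and blue (174,360) and (171,290). The brown one fits.

```bash
python3 - <<'E'
from h import *
S=1.4
seeds={'scene':dict(board=(362,302,.012),base=(322,417,.022),middle=(513,292,.022),top=(452,250,.022),caul=(416,354,.012),weight=(263,343,.04)),
'side':dict(board=(369,310,.012),base=(488,369,.022),middle=(410,226,.022),top=(344,241,.022),caul=(445,297,.012),weight=(391,386,.04))}
for n in seeds:
    c=dict(np.load(f'/tmp/{n}.npz')); P=cloud(c); 
    f=c['frame']
    for k,(u,v,h) in seeds[n].items():
        u,v=int(u/S),int(v/S); p0=plane(c,[u,v],h)[0]
        near=np.hypot(*(P[:,:,:2]-p0[:2]).transpose(2,0,1))<.11
        top=(near&(abs(P[:,:,2]-h)<.005)).astype(np.uint8)
        nl,lab,st,_=cv2.connectedComponentsWithStats(top)
        i=lab[v,u]
        if i==0: i=1+np.argmax(st[1:,4])
        m=lab==i; zs=P[m][:,2]
        ys,xs=np.nonzero(m); w=plane(c,np.c_[xs,ys],h)[:,:2]
        r=cv2.minAreaRect((w*1000).astype(np.float32))
        print(n,k,m.sum(),'z',zs.mean().round(4),'seedz',P[v,u].round(3),'rect',np.round(r[0],1),np.round(r[1],1),round(r[2],1), 'rgb',f[v,u])
c=dict(np.load('/tmp/scene.npz')); save(c,'basecrop',(60,200,290,360),3)
E
```

```text
scene board 1143 z 0.0109 seedz [ 0.451 -0.014  0.014] rect [449.  -10.7] [ 86.3 173.6] 19.0 rgb [169 163 147]
scene base 1227 z 0.0208 seedz [ 0.637 -0.25   0.021] rect [ 635.7 -250.2] [149.2  67.8] 65.8 rgb [66 35 21]
scene middle 497 z 0.0211 seedz [0.635 0.248 0.019] rect [636.7 250. ] [ 55.1 123.1] 1.1 rgb [76 43 26]
scene top 247 z 0.0211 seedz [0.456 0.239 0.02 ] rect [455.3 243.1] [41.5 94.8] 18.4 rgb [69 42 27]
scene caul 265 z 0.0109 seedz [ 0.626 -0.016  0.009] rect [629.3 -19.7] [51.3 52.7] 77.0 rgb [175 146  99]
scene weight 108 z 0.0399 seedz [ 0.442 -0.249  0.045] rect [ 432.  -242.1] [40.6 39.2] 58.1 rgb [42 40 41]
side board 1026 z 0.0127 seedz [ 0.443 -0.013  0.014] rect [444.2 -11.6] [ 86.9 174.4] 19.9 rgb [206 205 190]
side base 910 z 0.0227 seedz [ 0.627 -0.259  0.023] rect [ 630.1 -251.4] [154.6  63.5] 65.2 rgb [104  64  37]
side middle 296 z 0.0226 seedz [0.626 0.243 0.022] rect [631.4 249. ] [ 54.4 127.1] 2.2 rgb [111  73  44]
side top 200 z 0.0225 seedz [0.446 0.23  0.025] rect [449.6 239.6] [43.5 99.8] 16.6 rgb [103  66  35]
side caul 176 z 0.0124 seedz [ 0.623 -0.022  0.008] rect [625.7 -21.4] [56.8 50. ] 76.3 rgb [221 199 146]
side weight 105 z 0.0412 seedz [ 0.421 -0.254  0.043] rect [ 425.2 -245.3] [41.5 41.7] 72.3 rgb [62 63 66]
```

View pics/basecrop.png

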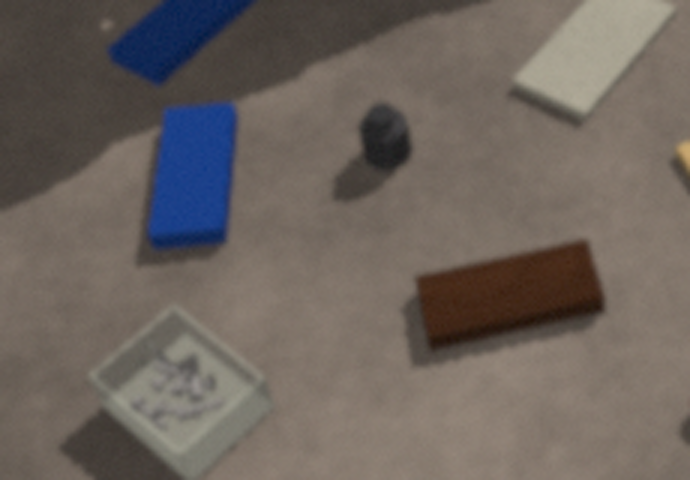

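The crop shows the brown base at crop (510,293) and the blue look-alike at (190,175), so brown it is. Next I compute the move to a hover over the base.

```bash
cat >> h.py <<'E'
def to(x,y,z=None,yaw=None):  # mm, deg: remaining move in tool axes from the measured pose (shift first, then roll)
    o=get_obs(); p=np.array(o['ee_pos'])*1000; a=o['eef_rot'][2]; d=np.array([x,y])-p[:2]
    print('t',round(o['time_s'],2),'tcp',p.round(1),'yaw',round(np.degrees(a),2),'j',np.round(o['qpos'],2),'F',np.round(o['force'],1),'grip',round(o['grip_width']*1000,1),round(o['grip_force'],1))
    print('dx',round(d@[np.cos(a),np.sin(a)],1),'dy',round(d@[np.sin(a),-np.cos(a)],1),'dz',None if z is None else round(p[2]-z,1),'roll',None if yaw is None else round((np.degrees(a)-yaw+180)%360-180,2))
E
python3 -c "
from h import *
to(633,-251,205,65.5)"
```

```text
t 0.15 tcp [150.8 528.7 205. ] yaw 164.09 j [ 1.23  0.3   1.52  0.    1.32 -0.07] F [-0.7  0.3  0.1] grip 93.9 0.0
dx -677.6 dy -617.6 dz 0.0 roll 98.59
```

send_rows(
  rows=[
    {"roll": 7.05},
    {"roll": 7.05},
    {"roll": 7.05},
    {"roll": 7.05},
    {"roll": 7.05},
    {"roll": 7.05},
    {"roll": 7.05},
    {"roll": 7.05},
    {"roll": 7.05},
    {"roll": 7.05},
    {"roll": 7.05},
    {"roll": 7.05},
  ],
)

```text
invalid input at $.rows[0]: expected keys dx, dy, dz, roll, jaw
```

```bash
python3 -c "
from h import *
to(633,-251,205,65.5)"
```

```text
t 0.15 tcp [150.8 528.7 205. ] yaw 164.09 j [ 1.23  0.3   1.52  0.    1.32 -0.07] F [-0.7  0.3  0.1] grip 93.9 0.0
dx -677.6 dy -617.6 dz 0.0 roll 98.59
```

send_rows(
  rows=[
    {"dx": 0, "dy": 0, "dz": 0, "roll": 7.05, "jaw": -1},
    {"dx": 0, "dy": 0, "dz": 0, "roll": 7.05, "jaw": -1},
    {"dx": 0, "dy": 0, "dz": 0, "roll": 7.05, "jaw": -1},
    {"dx": 0, "dy": 0, "dz": 0, "roll": 7.05, "jaw": -1},
    {"dx": 0, "dy": 0, "dz": 0, "roll": 7.05, "jaw": -1},
    {"dx": 0, "dy": 0, "dz": 0, "roll": 7.05, "jaw": -1},
    {"dx": 0, "dy": 0, "dz": 0, "roll": 7.05, "jaw": -1},
    {"dx": 0, "dy": 0, "dz": 0, "roll": 7.05, "jaw": -1},
    {"dx": 0, "dy": 0, "dz": 0, "roll": 7.05, "jaw": -1},
    {"dx": 0, "dy": 0, "dz": 0, "roll": 7.05, "jaw": -1},
    {"dx": 0, "dy": 0, "dz": 0, "roll": 7.05, "jaw": -1},
    {"dx": 0, "dy": 0, "dz": 0, "roll": 7.05, "jaw": -1},
  ],
)

```text
time_s: 1.15
ee_pos: [0.1508, 0.5288, 0.2052]
eef_rot: [-3.142, 0.0, 1.381]
force: [-0.0, 0.4, -0.4]
grip_width: 0.0937
grip_force: 0.0
```

```bash
python3 -c "
from h import *
to(633,-251,205,65.5)"
```

```text
t 1.15 tcp [150.8 528.8 205.2] yaw 79.13 j [ 1.23  0.3   1.52 -0.    1.32  1.42] F [-0.   0.4 -0.4] grip 93.7 0.0
dx -674.9 dy 620.5 dz 0.2 roll 13.63
```

send_rows(
  rows=[
    {"dx": -28.1, "dy": 25.85, "dz": 0, "roll": 0, "jaw": -1},
    {"dx": -28.1, "dy": 25.85, "dz": 0, "roll": 0, "jaw": -1},
    {"dx": -28.1, "dy": 25.85, "dz": 0, "roll": 0, "jaw": -1},
    {"dx": -28.1, "dy": 25.85, "dz": 0, "roll": 0, "jaw": -1},
    {"dx": -28.1, "dy": 25.85, "dz": 0, "roll": 0, "jaw": -1},
    {"dx": -28.1, "dy": 25.85, "dz": 0, "roll": 0, "jaw": -1},
    {"dx": -28.1, "dy": 25.85, "dz": 0, "roll": 0, "jaw": -1},
    {"dx": -28.1, "dy": 25.85, "dz": 0, "roll": 0, "jaw": -1},
    {"dx": -28.1, "dy": 25.85, "dz": 0, "roll": 0, "jaw": -1},
    {"dx": -28.1, "dy": 25.85, "dz": 0, "roll": 0, "jaw": -1},
    {"dx": -28.1, "dy": 25.85, "dz": 0, "roll": 0, "jaw": -1},
    {"dx": -28.1, "dy": 25.85, "dz": 0, "roll": 0, "jaw": -1},
  ],
)

```text
time_s: 2.15
ee_pos: [0.3948, 0.1389, 0.2055]
eef_rot: [3.141, -0.0, 1.387]
force: [1.1, 0.5, -0.4]
grip_width: 0.0939
grip_force: 0.0
```

send_rows(
  rows=[
    {"dx": -28.1, "dy": 25.85, "dz": 0, "roll": 0, "jaw": -1},
    {"dx": -28.1, "dy": 25.85, "dz": 0, "roll": 0, "jaw": -1},
    {"dx": -28.1, "dy": 25.85, "dz": 0, "roll": 0, "jaw": -1},
    {"dx": -28.1, "dy": 25.85, "dz": 0, "roll": 0, "jaw": -1},
    {"dx": -28.1, "dy": 25.85, "dz": 0, "roll": 0, "jaw": -1},
    {"dx": -28.1, "dy": 25.85, "dz": 0, "roll": 0, "jaw": -1},
    {"dx": -28.1, "dy": 25.85, "dz": 0, "roll": 0, "jaw": -1},
    {"dx": -28.1, "dy": 25.85, "dz": 0, "roll": 0, "jaw": -1},
    {"dx": -28.1, "dy": 25.85, "dz": 0, "roll": 0, "jaw": -1},
    {"dx": -28.1, "dy": 25.85, "dz": 0, "roll": 0, "jaw": -1},
    {"dx": 0, "dy": 0, "dz": 0, "roll": 6.8, "jaw": -1},
    {"dx": 0, "dy": 0, "dz": 0, "roll": 6.8, "jaw": -1},
  ],
)

```text
time_s: 3.15
ee_pos: [0.5973, -0.1844, 0.2039]
eef_rot: [-3.14, 0.0, 1.143]
force: [-0.2, -0.1, 0.4]
grip_width: 0.0943
grip_force: 0.0
```

```bash
cat >> h.py <<'E'
def wplane(c,uv,z): # fisheye pixels to plane
    K=c['K']; q=(np.atleast_2d(uv)-K[:2,2])/[K[0,0],K[1,1]]; r=np.linalg.norm(q,axis=1,keepdims=True)+1e-12
    d=np.c_[q/r*np.sin(r),np.cos(r)]@c['R']; o=-c['R'].T@c['t']
    return o+d*((z-o[2])/d[:,2])[:,None]
def wz(c): # world height per pixel, and rays, from the wrist depth
    h,w=c['z_map'].shape; u,v=np.meshgrid(np.arange(w),np.arange(h)); K=c['K']
    q=np.c_[u.ravel(),v.ravel()]; q=(q-K[:2,2])/[K[0,0],K[1,1]]; r=np.linalg.norm(q,axis=1,keepdims=True)+1e-12
    d=np.c_[q/r*np.tan(r),np.ones(h*w)]*c['z_map'].reshape(-1,1)
    return ((d-c['t'])@c['R']).reshape(h,w,3)
def rect(c,P,f,xy,h,tol=.005,rad=.11,pred=None):  # top face at height h near xy(mm): min-area rect in mm
    near=np.hypot(P[:,:,0]-xy[0]/1000,P[:,:,1]-xy[1]/1000)<rad
    m=near&(abs(P[:,:,2]-h)<tol)&(c['z_map']>0)
    if pred is not None: m&=pred
    nl,lab,st,_=cv2.connectedComponentsWithStats(m.astype(np.uint8)); i=1+np.argmax(st[1:,4]); m=lab==i
    ys,xs=np.nonzero(m); w=f(c,np.c_[xs,ys],h)[:,:2]*1000
    r=cv2.minAreaRect(w.astype(np.float32)); print('n',m.sum(),'z',P[m][:,2].mean().round(4),'c',np.round(r[0],1),'size',np.round(r[1],1),'ang',round(r[2],1)); return m
E
python3 - <<'E'
from h import *
to(633,-251,205,65.5)
c=cam('wrist'); save(c,'w1',None,1.4); P=wz(c)
rect(c,P,wplane,(633,-251),.022)
rect(c,P,wplane,(447,-11),.012)
print(c['R'].round(3).tolist(),(-c['R'].T@c['t']).round(4))
E
```

```text
t 3.15 tcp [ 597.3 -184.4  203.9] yaw 65.48 j [-0.36  0.47  1.29 -0.    1.38  0.07] F [-0.2 -0.1  0.4] grip 94.3 0.0
dx -45.7 dy 60.1 dz -1.1 roll -0.02
n 6345 z 0.0225 c [ 631.5 -248.4] size [149.1  64.2] ang 65.6
n 7580 z 0.0122 c [445.7  -9.1] size [ 86.  171.1] ang 18.9
[[0.91, -0.415, -0.001], [-0.402, -0.881, 0.251], [-0.105, -0.228, -0.968]] [ 0.6278 -0.1185  0.3836]
```

View pics/w1.png

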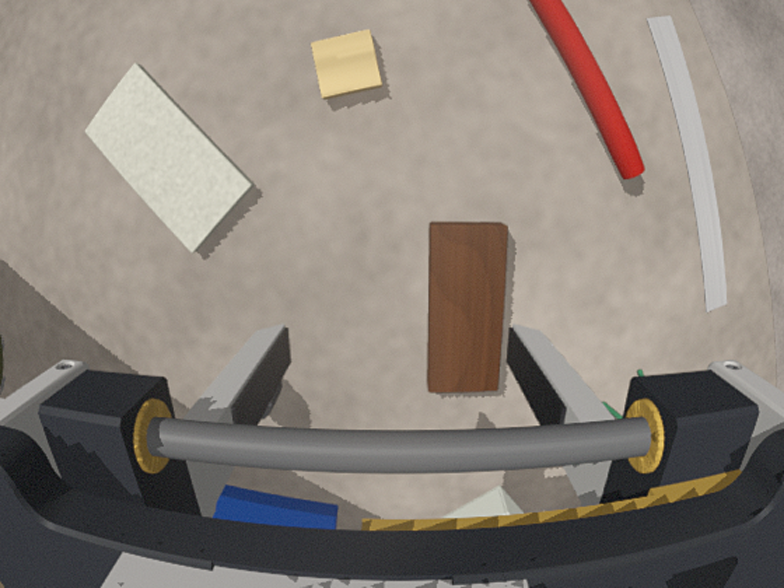

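The wrist picture shows the base at (468,307), the white board at (168,158) and the plywood at (347,63), and the measured sizes match. Next is the descent and grip on the base.

send_rows(
  rows=[
    {"dx": -14.9, "dy": 19.5, "dz": 0, "roll": 0, "jaw": -1},
    {"dx": -14.9, "dy": 19.5, "dz": 0, "roll": 0, "jaw": -1},
    {"dx": -14.9, "dy": 19.5, "dz": 0, "roll": 0, "jaw": -1},
    {"dx": 0, "dy": 0, "dz": 33, "roll": 0, "jaw": -1},
    {"dx": 0, "dy": 0, "dz": 33, "roll": 0, "jaw": -1},
    {"dx": 0, "dy": 0, "dz": 33, "roll": 0, "jaw": -1},
    {"dx": 0, "dy": 0, "dz": 33, "roll": 0, "jaw": -1},
    {"dx": 0, "dy": 0, "dz": 20, "roll": 0, "jaw": -1},
    {"dx": 0, "dy": 0, "dz": 0, "roll": 0, "jaw": -1},
  ],
)

```text
time_s: 3.95
ee_pos: [0.63, -0.2462, 0.0482]
eef_rot: [-3.134, -0.0, 1.153]
force: [-0.6, 0.0, 0.3]
grip_width: 0.0942
grip_force: 0.0
```

```bash
python3 -c "
from h import *
to(631.9,-249.2,4,65.6)
c=cam('wrist');P=wz(c)
m=rect(c,P,wplane,(632,-249),.022)
v,u=np.nonzero(m);print(u.min(),u.max(),v.min(),v.max())
"
```

```text
t 3.95 tcp [ 630.  -246.2   48.2] yaw 66.05 j [-0.43  0.73  1.25 -0.    1.17 -0.01] F [-0.6  0.   0.3] grip 94.2 0.0
dx -2.0 dy 3.0 dz 44.2 roll 0.45
n 17457 z 0.0225 c [ 634.8 -240.7] size [132.4  64.1] ang 65.7
238 338 121 306
```

send_rows(
  rows=[
    {"dx": -1.5, "dy": 1.5, "dz": 12, "roll": 0.3, "jaw": -1},
    {"dx": 0, "dy": 0, "dz": 12, "roll": 0, "jaw": -1},
    {"dx": 0, "dy": 0, "dz": 10, "roll": 0, "jaw": -1},
    {"dx": 0, "dy": 0, "dz": 6, "roll": 0, "jaw": -1},
    {"dx": 0, "dy": 0, "dz": 0, "roll": 0, "jaw": -1},
    {"dx": 0, "dy": 0, "dz": 0, "roll": 0, "jaw": -1},
  ],
)

```text
time_s: 4.5
ee_pos: [0.633, -0.2494, 0.0134]
eef_rot: [-3.141, -0.0, 1.145]
force: [0.2, 1.1, -0.4]
grip_width: 0.0938
grip_force: 0.0
```

```bash
python3 -c "
from h import *
to(631.5,-248.7,4,65.6)
"
```

```text
t 4.5 tcp [ 633.  -249.4   13.4] yaw 65.59 j [-0.43  0.78  1.26  0.    1.1  -0.  ] F [ 0.2  1.1 -0.4] grip 93.8 0.0
dx -0.0 dy -1.7 dz 9.4 roll -0.01
```

send_rows(
  rows=[
    {"dx": 0, "dy": -1.0, "dz": 5, "roll": 0, "jaw": -1},
    {"dx": 0, "dy": 0, "dz": 4, "roll": 0, "jaw": -1},
    {"dx": 0, "dy": 0, "dz": 0, "roll": 0, "jaw": -1},
    {"dx": 0, "dy": 0, "dz": 0, "roll": 0, "jaw": 1},
    {"dx": 0, "dy": 0, "dz": 0, "roll": 0, "jaw": 1},
    {"dx": 0, "dy": 0, "dz": 0, "roll": 0, "jaw": 1},
    {"dx": 0, "dy": 0, "dz": 0, "roll": 0, "jaw": 1},
    {"dx": 0, "dy": 0, "dz": 0, "roll": 0, "jaw": 1},
    {"dx": 0, "dy": 0, "dz": 0, "roll": 0, "jaw": 1},
  ],
  force=25,
)

```text
time_s: 5.25
ee_pos: [0.6321, -0.249, 0.0046]
eef_rot: [3.141, 0.0, 1.145]
force: [0.1, 0.1, 1.5]
grip_width: 0.0638
grip_force: 25.0
```

send_rows(
  rows=[
    {"dx": 0, "dy": 0, "dz": -5, "roll": 0, "jaw": 1},
    {"dx": 0, "dy": 0, "dz": -10, "roll": 0, "jaw": 1},
    {"dx": 0, "dy": 0, "dz": -15, "roll": -4, "jaw": 1},
    {"dx": 0, "dy": 0, "dz": -15, "roll": -6, "jaw": 1},
    {"dx": 0, "dy": 0, "dz": -15, "roll": -6, "jaw": 1},
    {"dx": 0, "dy": 0, "dz": -15, "roll": -6, "jaw": 1},
    {"dx": 0, "dy": 0, "dz": -10, "roll": -6, "jaw": 1},
    {"dx": 0, "dy": 0, "dz": -5, "roll": -6, "jaw": 1},
    {"dx": 0, "dy": 0, "dz": 0, "roll": -6, "jaw": 1},
    {"dx": 0, "dy": 0, "dz": 0, "roll": -3.3, "jaw": 1},
    {"dx": 0, "dy": 0, "dz": 0, "roll": 0, "jaw": 1},
  ],
)

```text
time_s: 6.17
ee_pos: [0.6322, -0.249, 0.0955]
eef_rot: [3.141, 0.001, 1.903]
force: [-0.0, 0.6, -2.0]
grip_width: 0.0643
grip_force: 25.0
```

```bash
python3 -c "
from h import *
to(445.7,-9.1,70,108.9)
"
```

```text
t 6.17 tcp [ 632.2 -249.    95.5] yaw 109.05 j [-0.43  0.68  1.22 -0.    1.24 -0.76] F [-0.   0.6 -2. ] grip 64.3 25.0
dx 287.6 dy -98.0 dz 25.5 roll 0.15
```

send_rows(
  rows=[
    {"dx": 15, "dy": -10, "dz": 0, "roll": 0, "jaw": 1},
    {"dx": 25, "dy": -16, "dz": 0, "roll": 0, "jaw": 1},
    {"dx": 29.5, "dy": -20, "dz": 0, "roll": 0, "jaw": 1},
    {"dx": 29.5, "dy": -20, "dz": 0, "roll": 0, "jaw": 1},
    {"dx": 29, "dy": -20, "dz": 0, "roll": 0, "jaw": 1},
    {"dx": 20, "dy": -12, "dz": 0, "roll": 0, "jaw": 1},
    {"dx": 0, "dy": 0, "dz": 0, "roll": 0, "jaw": 1},
    {"dx": 0, "dy": 0, "dz": 0, "roll": 0, "jaw": 1},
  ],
)

```text
time_s: 6.83
ee_pos: [0.4916, -0.1404, 0.0955]
eef_rot: [3.14, 0.001, 1.899]
force: [0.6, -0.6, -1.9]
grip_width: 0.0636
grip_force: 25.0
```

```bash
cat >> h.py <<'E'
def ends(c,P,f,xy,h,yaw,tol=.005,rad=.11,pred=None): # extents of the top face along tool axes from xy (mm)
    m=rect(c,P,f,xy,h,tol,rad,pred); ys,xs=np.nonzero(m); w=f(c,np.c_[xs,ys],h)[:,:2]*1000-xy
    a=np.radians(yaw); X=w@[np.cos(a),np.sin(a)]; Y=w@[np.sin(a),-np.cos(a)]
    print('x',np.percentile(X,[.3,99.7]).round(1),'y',np.percentile(Y,[.3,99.7]).round(1)); return m
E
python3 - <<'E'
from h import *
to(445.7,-9.1,70,108.9)
o=get_obs(); p=np.array(o['ee_pos'])*1000
c=cam('wrist'); P=wz(c); save(c,'w2',None,1.4)
rect(c,P,wplane,(446,-9),.012)
d=p[2]-4+22
ends(c,P,wplane,p[:2],d/1000,np.degrees(o['eef_rot'][2]),tol=.007)
E
```

```text
t 6.83 tcp [ 491.6 -140.4   95.5] yaw 108.81 j [-0.35  0.34  1.75 -0.    1.06 -0.68] F [ 0.6 -0.6 -1.9] grip 63.6 25.0
dx 139.1 dy -1.1 dz 25.5 roll -0.09
n 12238 z 0.0125 c [448.6 -21.7] size [ 84.2 101.7] ang 18.7
n 23003 z 0.1135 c [ 484.9 -119.8] size [ 91.4 105.4] ang 18.7
x [-30.6  74.1] y [-39.1  39.5]
```

View pics/w2.png

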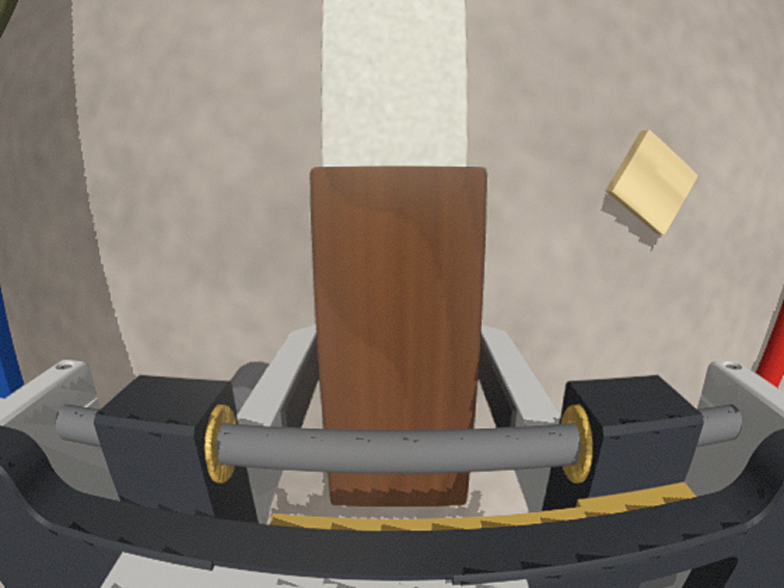

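The board is ahead at display x 322–467 and the held walnut at 311–487. The piece is centred on the TCP and the board is about 2 mm to the left.

send_rows(
  rows=[
    {"dx": 20, "dy": -1.8, "dz": 0, "roll": 0, "jaw": 1},
    {"dx": 28, "dy": 0, "dz": 0, "roll": 0, "jaw": 1},
    {"dx": 30, "dy": 0, "dz": 0, "roll": 0, "jaw": 1},
    {"dx": 30, "dy": 0, "dz": 0, "roll": 0, "jaw": 1},
    {"dx": 20, "dy": 0, "dz": 8, "roll": 0, "jaw": 1},
    {"dx": 10.5, "dy": 0, "dz": 15, "roll": 0, "jaw": 1},
    {"dx": 0, "dy": 0, "dz": 20, "roll": 0, "jaw": 1},
    {"dx": 0, "dy": 0, "dz": 15, "roll": 0, "jaw": 1},
    {"dx": 0, "dy": 0, "dz": 12, "roll": 0, "jaw": 1},
    {"dx": 0, "dy": 0, "dz": 0, "roll": 0, "jaw": 1},
    {"dx": 0, "dy": 0, "dz": 0, "roll": 0, "jaw": 1},
  ],
)

```text
time_s: 7.8
ee_pos: [0.4455, -0.0105, 0.0244]
eef_rot: [-3.141, -0.0, 1.899]
force: [0.7, 0.2, -1.1]
grip_width: 0.0636
grip_force: 25.0
```

```bash
python3 -c "
from h import *
to(445.7-.947*.8,-9.1-.322*.8,17,108.8)
"
```

```text
t 7.8 tcp [445.5 -10.5  24.4] yaw 108.82 j [-0.11  0.33  1.97 -0.    0.85 -0.43] F [ 0.7  0.2 -1.1] grip 63.6 25.0
dx 1.3 dy -0.2 dz 7.4 roll 0.02
```

send_rows(
  rows=[
    {"dx": 0.5, "dy": 0, "dz": 3.5, "roll": 0, "jaw": 1},
    {"dx": 0, "dy": 0, "dz": 2, "roll": 0, "jaw": 1},
    {"dx": 0, "dy": 0, "dz": 1, "roll": 0, "jaw": 1},
    {"dx": 0, "dy": 0, "dz": 0.7, "roll": 0, "jaw": 1},
    {"dx": 0, "dy": 0, "dz": 0, "roll": 0, "jaw": 1},
    {"dx": 0, "dy": 0, "dz": 0, "roll": 0, "jaw": 1},
  ],
)

```text
time_s: 8.3
ee_pos: [0.4449, -0.0097, 0.0174]
eef_rot: [3.141, 0.0, 1.9]
force: [-0.5, 0.4, -1.6]
grip_width: 0.0636
grip_force: 25.0
```

Force is still about the weight alone, so I creep another 1 mm.

send_rows(
  rows=[
    {"dx": 0, "dy": 0, "dz": 0.5, "roll": 0, "jaw": 1},
    {"dx": 0, "dy": 0, "dz": 0.5, "roll": 0, "jaw": 1},
    {"dx": 0, "dy": 0, "dz": 0, "roll": 0, "jaw": 1},
    {"dx": 0, "dy": 0, "dz": 0, "roll": 0, "jaw": 1},
  ],
)

```text
time_s: 8.63
ee_pos: [0.4449, -0.0097, 0.0165]
eef_rot: [3.141, 0.0, 1.9]
force: [-1.4, -0.1, 5.1]
grip_width: 0.0639
grip_force: 25.0
```

send_rows(
  rows=[
    {"dx": 0, "dy": 0, "dz": 0, "roll": 0, "jaw": -1},
    {"dx": 0, "dy": 0, "dz": 0, "roll": 0, "jaw": -1},
    {"dx": 0, "dy": 0, "dz": 0, "roll": 0, "jaw": -1},
    {"dx": 0, "dy": 0, "dz": 0, "roll": 0, "jaw": -1},
    {"dx": 0, "dy": 0, "dz": -15, "roll": 0, "jaw": -1},
    {"dx": 0, "dy": 0, "dz": -30, "roll": 0, "jaw": -1},
    {"dx": -15, "dy": 0, "dz": -35, "roll": 0, "jaw": -1},
    {"dx": -25, "dy": 0, "dz": -33, "roll": 0, "jaw": -1},
    {"dx": -30, "dy": 0, "dz": -25, "roll": 0, "jaw": -1},
    {"dx": -20, "dy": 0, "dz": -15, "roll": 0, "jaw": -1},
    {"dx": 0, "dy": 0, "dz": 0, "roll": 0, "jaw": -1},
    {"dx": 0, "dy": 0, "dz": 0, "roll": 0, "jaw": -1},
  ],
)

```text
time_s: 9.63
ee_pos: [0.474, -0.0954, 0.1693]
eef_rot: [3.141, 0.0, 1.899]
force: [0.1, 0.6, 0.4]
grip_width: 0.0942
grip_force: 0.0
```

```bash
python3 - <<'E'
from h import *
to(635,250,170,91.6)
o=get_obs(); y=np.degrees(o['eef_rot'][2])
c=cam('wrist'); P=wz(c); save(c,'w3',None,1.4)
xy=np.array([445,-9.7]); f=c['frame'].astype(int)
ends(c,P,wplane,xy,.034,108.8)
# white board: pixels at height .012, bright
ends(c,P,wplane,xy,.012,108.8,tol=.006,pred=f.sum(2)>360)
rect(c,P,wplane,(635,250),.022)
rect(c,P,wplane,(455,242),.022)
E
```

```text
t 9.63 tcp [474.  -95.4 169.3] yaw 108.79 j [-0.27  0.19  1.75  0.    1.2  -0.6 ] F [0.1 0.6 0.4] grip 94.2 0.0
dx 275.1 dy 263.7 dz -0.7 roll 17.19
n 9895 z 0.0345 c [445.2 -10.5] size [ 64.2 149.2] ang 19.1
x [-74.3  73.2] y [-31.7  31.8]
n 2906 z 0.0124 c [444.6  -8.7] size [ 84.3 169.5] ang 18.9
x [-83.5  85.6] y [-42.3  42.1]
n 480 z 0.022 c [639.6 197.4] size [61.7 27.7] ang 33.5Traceback (most recent call last):
  File "<stdin>", line 10, in <module>
  File "h.py", line 34, in rect
    nl,lab,st,_=cv2.connectedComponentsWithStats(m.astype(np.uint8)); i=1+np.argmax(st[1:,4]); m=lab==i
                                                                          ~~~~~~~~~^^^^^^^^^^
    return _wrapfunc(a, 'argmax', axis=axis, out=out, **kwds)
    return bound(*args, **kwds)
ValueError: attempt to get argmax of an empty sequence
```

View pics/w3.png

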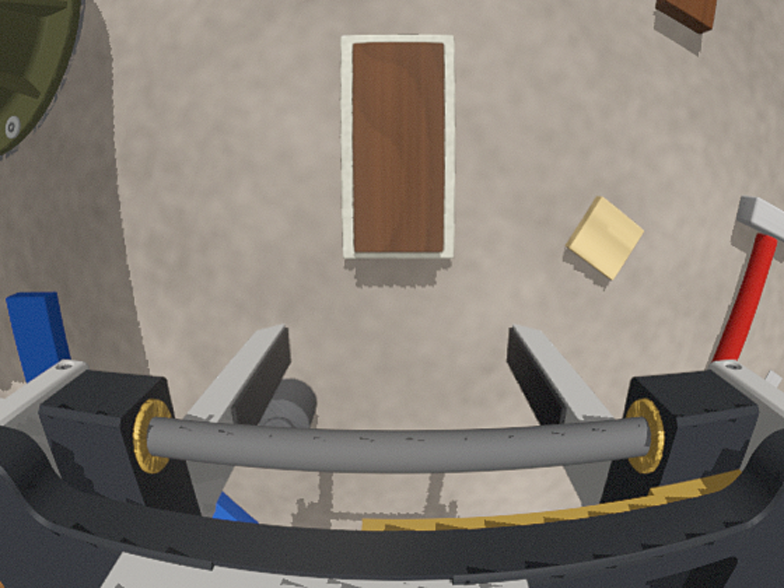

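The picture shows the base on the white board with even side margins (board 342–453, base 352–444). End margins are 9 and 12 mm, about 1.5 mm off, which is acceptable. Next is the middle board.

send_rows(
  rows=[
    {"dx": 16, "dy": 19, "dz": 0, "roll": 0, "jaw": -1},
    {"dx": 23, "dy": 27.2, "dz": 0, "roll": 0, "jaw": -1},
    {"dx": 23, "dy": 27.2, "dz": 0, "roll": 0, "jaw": -1},
    {"dx": 23, "dy": 27.2, "dz": 0, "roll": 0, "jaw": -1},
    {"dx": 23, "dy": 27.2, "dz": 0, "roll": 0, "jaw": -1},
    {"dx": 23, "dy": 27.2, "dz": 0, "roll": 0, "jaw": -1},
    {"dx": 23, "dy": 27.2, "dz": 0, "roll": 0, "jaw": -1},
    {"dx": 23, "dy": 27.2, "dz": 0, "roll": 0, "jaw": -1},
    {"dx": 22.8, "dy": 27.5, "dz": 0, "roll": 5.8, "jaw": -1},
    {"dx": 0, "dy": 0, "dz": 0, "roll": 5.7, "jaw": -1},
    {"dx": 0, "dy": 0, "dz": 0, "roll": 5.7, "jaw": -1},
    {"dx": 0, "dy": 0, "dz": 0, "roll": 0, "jaw": -1},
  ],
)

```text
time_s: 10.68
ee_pos: [0.6323, 0.1724, 0.1672]
eef_rot: [-3.139, 0.0, 1.597]
force: [0.2, 0.3, 0.3]
grip_width: 0.0942
grip_force: 0.0
```

```bash
python3 - <<'E'
from h import *
to(634,249.5,4,91.6)
c=cam('wrist'); P=wz(c)
ends(c,P,wplane,np.array([634,249.5]),.022,91.6)
ends(c,P,wplane,np.array([452.5,241.5]),.022,107.5)
E
```

```text
t 10.68 tcp [632.3 172.4 167.2] yaw 91.53 j [0.21 0.57 1.23 0.   1.35 0.18] F [0.2 0.3 0.3] grip 94.2 0.0
dx 77.0 dy 3.8 dz 163.2 roll -0.07
n 6148 z 0.0225 c [632.3 252.7] size [ 52.5 119.5] ang 2.0
x [-56.4  62.9] y [-27.2  24.5]
n 2673 z 0.0221 c [452.7 245.8] size [42.5 91.8] ang 18.1
x [-41.5  49.5] y [-19.5  22.2]
```

send_rows(
  rows=[
    {"dx": 25, "dy": 2, "dz": 0, "roll": -0.5, "jaw": -1},
    {"dx": 30, "dy": 0, "dz": 15, "roll": 0, "jaw": -1},
    {"dx": 25.5, "dy": 0, "dz": 30, "roll": 0, "jaw": -1},
    {"dx": 0, "dy": 0, "dz": 35, "roll": 0, "jaw": -1},
    {"dx": 0, "dy": 0, "dz": 30, "roll": 0, "jaw": -1},
    {"dx": 0, "dy": 0, "dz": 20, "roll": 0, "jaw": -1},
    {"dx": 0, "dy": 0, "dz": 10, "roll": 0, "jaw": -1},
    {"dx": 0, "dy": 0, "dz": 0, "roll": 0, "jaw": -1},
    {"dx": 0, "dy": 0, "dz": 0, "roll": 0, "jaw": -1},
  ],
)

```text
time_s: 11.48
ee_pos: [0.6327, 0.2514, 0.0299]
eef_rot: [3.141, -0.0, 1.61]
force: [0.6, 0.7, -0.1]
grip_width: 0.0938
grip_force: 0.0
```

```bash
python3 -c "
from h import *
to(632.3,252.7,4,92)
"
```

```text
t 11.48 tcp [632.7 251.4  29.9] yaw 92.27 j [0.32 0.76 1.25 0.   1.13 0.28] F [ 0.6  0.7 -0.1] grip 93.8 0.0
dx 1.3 dy -0.3 dz 25.9 roll 0.27
```

send_rows(
  rows=[
    {"dx": 1.3, "dy": 0, "dz": 13, "roll": 0.2, "jaw": -1},
    {"dx": 0, "dy": 0, "dz": 8, "roll": 0, "jaw": -1},
    {"dx": 0, "dy": 0, "dz": 4.5, "roll": 0, "jaw": -1},
    {"dx": 0, "dy": 0, "dz": 0, "roll": 0, "jaw": -1},
    {"dx": 0, "dy": 0, "dz": 0, "roll": 0, "jaw": -1},
    {"dx": 0, "dy": 0, "dz": 0, "roll": 0, "jaw": 1},
    {"dx": 0, "dy": 0, "dz": 0, "roll": 0, "jaw": 1},
    {"dx": 0, "dy": 0, "dz": 0, "roll": 0, "jaw": 1},
    {"dx": 0, "dy": 0, "dz": 0, "roll": 0, "jaw": 1},
    {"dx": 0, "dy": 0, "dz": 0, "roll": 0, "jaw": 1},
    {"dx": 0, "dy": 0, "dz": 0, "roll": 0, "jaw": 1},
    {"dx": 0, "dy": 0, "dz": 0, "roll": 0, "jaw": 1},
  ],
)

```text
time_s: 12.48
ee_pos: [0.6326, 0.2526, 0.0038]
eef_rot: [3.142, -0.0, 1.605]
force: [-0.1, 0.5, -0.0]
grip_width: 0.0518
grip_force: 25.0
```

send_rows(
  rows=[
    {"dx": 0, "dy": 0, "dz": -5, "roll": 0, "jaw": 1},
    {"dx": 0, "dy": 0, "dz": -12, "roll": 0, "jaw": 1},
    {"dx": 0, "dy": 0, "dz": -20, "roll": -5, "jaw": 1},
    {"dx": 0, "dy": 0, "dz": -25, "roll": -6, "jaw": 1},
    {"dx": 0, "dy": 0, "dz": -25, "roll": -6, "jaw": 1},
    {"dx": 0, "dy": 0, "dz": -13, "roll": 0, "jaw": 1},
    {"dx": 0, "dy": 0, "dz": 0, "roll": 0, "jaw": 1},
    {"dx": 0, "dy": 0, "dz": 0, "roll": 0, "jaw": 1},
  ],
)

```text
time_s: 13.15
ee_pos: [0.6325, 0.2526, 0.1039]
eef_rot: [3.141, 0.0, 1.899]
force: [-0.5, -1.0, -1.6]
grip_width: 0.0519
grip_force: 25.0
```

```bash
python3 - <<'E'
from h import *
to(445,-9.9,37.8,109)
o=get_obs(); p=np.array(o['ee_pos'])*1000
c=cam('wrist'); P=wz(c)
ends(c,P,wplane,p[:2],(p[2]+18.2)/1000,np.degrees(o['eef_rot'][2]),tol=.006)
E
```

```text
t 13.15 tcp [632.5 252.6 103.9] yaw 108.78 j [ 0.33  0.68  1.2  -0.    1.26 -0.  ] F [-0.5 -1.  -1.6] grip 51.9 25.0
dx -188.2 dy -262.1 dz 66.1 roll -0.22
n 16129 z 0.1226 c [627.7 266.9] size [77.2 91.9] ang 18.7
x [-30.5  60.9] y [-34.5  34.4]
```

send_rows(
  rows=[
    {"dx": -10, "dy": -14, "dz": 0, "roll": -0.2, "jaw": 1},
    {"dx": -19, "dy": -26, "dz": 0, "roll": 0, "jaw": 1},
    {"dx": -22, "dy": -31, "dz": 0, "roll": 0, "jaw": 1},
    {"dx": -22, "dy": -31, "dz": 0, "roll": 0, "jaw": 1},
    {"dx": -22, "dy": -31, "dz": 0, "roll": 0, "jaw": 1},
    {"dx": -22, "dy": -31, "dz": 0, "roll": 0, "jaw": 1},
    {"dx": -22, "dy": -31, "dz": 0, "roll": 0, "jaw": 1},
    {"dx": -22, "dy": -31, "dz": 0, "roll": 0, "jaw": 1},
    {"dx": -18, "dy": -24, "dz": 0, "roll": 0, "jaw": 1},
    {"dx": -10, "dy": -12, "dz": 10, "roll": 0, "jaw": 1},
    {"dx": 0, "dy": 0, "dz": 20, "roll": 0, "jaw": 1},
    {"dx": 0, "dy": 0, "dz": 15, "roll": 0, "jaw": 1},
  ],
)

```text
time_s: 14.2
ee_pos: [0.4458, -0.0127, 0.0569]
eef_rot: [-3.14, -0.001, 1.902]
force: [0.3, 0.4, -1.3]
grip_width: 0.052
grip_force: 25.0
```

send_rows(
  rows=[
    {"dx": 0, "dy": 0, "dz": 10, "roll": 0, "jaw": 1},
    {"dx": 0, "dy": 0, "dz": 0, "roll": 0, "jaw": 1},
    {"dx": 0, "dy": 0, "dz": 0, "roll": 0, "jaw": 1},
  ],
)

```text
time_s: 14.45
ee_pos: [0.4467, -0.0117, 0.0482]
eef_rot: [-3.14, -0.001, 1.905]
force: [0.6, -0.3, -0.2]
grip_width: 0.0515
grip_force: 25.0
```

```bash
python3 - <<'E'
from h import *
to(445.25,-10.65,37.8,109)
E
```

```text
t 14.45 tcp [446.7 -11.7  48.2] yaw 109.15 j [-0.11  0.29  1.95 -0.    0.9  -0.44] F [ 0.6 -0.3 -0.2] grip 51.5 25.0
dx 1.5 dy -1.0 dz 10.4 roll 0.15
```

send_rows(
  rows=[
    {"dx": 1.5, "dy": -1, "dz": 0, "roll": 0.1, "jaw": 1},
    {"dx": 0, "dy": 0, "dz": 4, "roll": 0, "jaw": 1},
    {"dx": 0, "dy": 0, "dz": 3, "roll": 0, "jaw": 1},
    {"dx": 0, "dy": 0, "dz": 1.5, "roll": 0, "jaw": 1},
    {"dx": 0, "dy": 0, "dz": 0.7, "roll": 0, "jaw": 1},
    {"dx": 0, "dy": 0, "dz": 0, "roll": 0, "jaw": 1},
    {"dx": 0, "dy": 0, "dz": 0, "roll": 0, "jaw": 1},
  ],
)

```text
time_s: 15.03
ee_pos: [0.4457, -0.0108, 0.0396]
eef_rot: [3.142, 0.0, 1.904]
force: [-0.3, -0.2, -0.2]
grip_width: 0.0515
grip_force: 25.0
```

send_rows(
  rows=[
    {"dx": 0.3, "dy": -0.4, "dz": 0.6, "roll": 0, "jaw": 1},
    {"dx": 0, "dy": 0, "dz": 0.6, "roll": 0, "jaw": 1},
    {"dx": 0, "dy": 0, "dz": 0.6, "roll": 0, "jaw": 1},
    {"dx": 0, "dy": 0, "dz": 0.3, "roll": 0, "jaw": 1},
    {"dx": 0, "dy": 0, "dz": 0, "roll": 0, "jaw": 1},
    {"dx": 0, "dy": 0, "dz": 0, "roll": 0, "jaw": 1},
  ],
)

```text
time_s: 15.53
ee_pos: [0.4452, -0.0107, 0.0377]
eef_rot: [3.142, 0.0, 1.904]
force: [-2.8, 0.5, 4.8]
grip_width: 0.0516
grip_force: 25.0
```

Contact made. I release, retreat and look.

send_rows(
  rows=[
    {"dx": 0, "dy": 0, "dz": 0, "roll": 0, "jaw": -1},
    {"dx": 0, "dy": 0, "dz": 0, "roll": 0, "jaw": -1},
    {"dx": 0, "dy": 0, "dz": 0, "roll": 0, "jaw": -1},
    {"dx": 0, "dy": 0, "dz": 0, "roll": 0, "jaw": -1},
    {"dx": 0, "dy": 0, "dz": -15, "roll": 0, "jaw": -1},
    {"dx": 0, "dy": 0, "dz": -30, "roll": 0, "jaw": -1},
    {"dx": -15, "dy": 0, "dz": -35, "roll": 0, "jaw": -1},
    {"dx": -25, "dy": 0, "dz": -30, "roll": 0, "jaw": -1},
    {"dx": -30, "dy": 0, "dz": -15, "roll": 0, "jaw": -1},
    {"dx": -20, "dy": 0, "dz": -5, "roll": 0, "jaw": -1},
    {"dx": 0, "dy": 0, "dz": 0, "roll": 0, "jaw": -1},
    {"dx": 0, "dy": 0, "dz": 0, "roll": 0, "jaw": -1},
  ],
)

```text
time_s: 16.53
ee_pos: [0.4746, -0.0962, 0.1673]
eef_rot: [3.142, -0.0, 1.902]
force: [-0.5, 1.2, -0.0]
grip_width: 0.0938
grip_force: 0.0
```

```bash
python3 - <<'E'
from h import *
to(453,245,170,107.9)
c=cam('wrist'); P=wz(c)
xy=np.array([445,-9.9])
for h in(.056,.034): ends(c,P,wplane,xy,h,109)
ends(c,P,wplane,np.array([629,-20]),.012,77,tol=.004,rad=.05)
E
```

```text
t 16.53 tcp [474.6 -96.2 167.3] yaw 109.0 j [-0.28  0.19  1.75  0.    1.2  -0.61] F [-0.5  1.2 -0. ] grip 93.8 0.0
dx 329.7 dy 90.7 dz -2.7 roll 1.1
n 7589 z 0.0565 c [445.4 -10.2] size [ 52.3 118.7] ang 18.9
x [-59.8  58.7] y [-25.7  25.9]
n 2441 z 0.0344 c [445.5 -10.7] size [ 64.1 149.5] ang 18.9
x [-75.7  73.8] y [-31.8  32.3]
n 1760 z 0.0125 c [625.  -18.3] size [50.5 52. ] ang 77.4
x [-24.3  25.8] y [-29.9  21.5]
```

send_rows(
  rows=[
    {"dx": 18, "dy": 6, "dz": 0, "roll": 0, "jaw": -1},
    {"dx": 30, "dy": 10.5, "dz": 0, "roll": 0, "jaw": -1},
    {"dx": 32, "dy": 11, "dz": 0, "roll": 0, "jaw": -1},
    {"dx": 32, "dy": 11, "dz": 0, "roll": 0, "jaw": -1},
    {"dx": 32, "dy": 11, "dz": 0, "roll": 0, "jaw": -1},
    {"dx": 32, "dy": 11, "dz": 0, "roll": 0, "jaw": -1},
    {"dx": 32, "dy": 11, "dz": 0, "roll": 0, "jaw": -1},
    {"dx": 30, "dy": 11, "dz": 0, "roll": 0, "jaw": -1},
    {"dx": 17.5, "dy": 6.5, "dz": 0, "roll": 1, "jaw": -1},
    {"dx": 0, "dy": 0, "dz": 0, "roll": 0, "jaw": -1},
    {"dx": 0, "dy": 0, "dz": 0, "roll": 0, "jaw": -1},
  ],
)

```text
time_s: 17.5
ee_pos: [0.4743, 0.1758, 0.1668]
eef_rot: [-3.14, -0.0, 1.889]
force: [-0.1, 0.0, -0.0]
grip_width: 0.0937
grip_force: 0.0
```

```bash
python3 - <<'E'
from h import *
c=cam('wrist'); P=wz(c)
to(452.7,245.8,4,107.9)
ends(c,P,wplane,np.array([452.7,245.8]),.022,107.9)
E
```

```text
t 17.55 tcp [474.5 174.9 166.9] yaw 108.18 j [ 0.28  0.24  1.69 -0.    1.21 -0.04] F [ 0.7  0.4 -1. ] grip 94.2 0.0
dx 74.1 dy 1.4 dz 162.9 roll 0.28
n 3689 z 0.0224 c [451.  245.6] size [40.1 91.5] ang 18.2
x [-45.5  46. ] y [-21.5  18.4]
```

send_rows(
  rows=[
    {"dx": 22, "dy": 0, "dz": 0, "roll": 0, "jaw": -1},
    {"dx": 30, "dy": 0, "dz": 15, "roll": 0, "jaw": -1},
    {"dx": 22.3, "dy": 0, "dz": 30, "roll": 0, "jaw": -1},
    {"dx": 0, "dy": 0, "dz": 35, "roll": 0, "jaw": -1},
    {"dx": 0, "dy": 0, "dz": 30, "roll": 0, "jaw": -1},
    {"dx": 0, "dy": 0, "dz": 20, "roll": 0, "jaw": -1},
    {"dx": 0, "dy": 0, "dz": 10, "roll": 0, "jaw": -1},
    {"dx": 0, "dy": 0, "dz": 0, "roll": 0, "jaw": -1},
    {"dx": 0, "dy": 0, "dz": 0, "roll": 0, "jaw": -1},
  ],
)

```text
time_s: 18.3
ee_pos: [0.4526, 0.245, 0.0281]
eef_rot: [3.141, -0.0, 1.886]
force: [0.3, 0.7, 0.2]
grip_width: 0.0942
grip_force: 0.0
```

```bash
python3 -c "
from h import *
to(451.2,245.6,4,108.2)
"
```

```text
t 18.3 tcp [452.6 245.   28.1] yaw 108.04 j [ 0.43  0.45  1.78 -0.    0.92  0.11] F [0.3 0.7 0.2] grip 94.2 0.0
dx 1.0 dy -1.1 dz 24.1 roll -0.16
```

send_rows(
  rows=[
    {"dx": 0.8, "dy": -1, "dz": 12, "roll": -0.15, "jaw": -1},
    {"dx": 0, "dy": 0, "dz": 8, "roll": 0, "jaw": -1},
    {"dx": 0, "dy": 0, "dz": 4, "roll": 0, "jaw": -1},
    {"dx": 0, "dy": 0, "dz": 0, "roll": 0, "jaw": -1},
    {"dx": 0, "dy": 0, "dz": 0, "roll": 0, "jaw": -1},
    {"dx": 0, "dy": 0, "dz": 0, "roll": 0, "jaw": 1},
    {"dx": 0, "dy": 0, "dz": 0, "roll": 0, "jaw": 1},
    {"dx": 0, "dy": 0, "dz": 0, "roll": 0, "jaw": 1},
    {"dx": 0, "dy": 0, "dz": 0, "roll": 0, "jaw": 1},
    {"dx": 0, "dy": 0, "dz": 0, "roll": 0, "jaw": 1},
    {"dx": 0, "dy": 0, "dz": 0, "roll": 0, "jaw": 1},
    {"dx": 0, "dy": 0, "dz": 0, "roll": 0, "jaw": 1},
  ],
)

```text
time_s: 19.3
ee_pos: [0.451, 0.2459, 0.0034]
eef_rot: [-3.142, -0.0, 1.889]
force: [-0.2, 0.1, -0.8]
grip_width: 0.0505
grip_force: 0.0
```

send_rows(
  rows=[
    {"dx": 0, "dy": 0, "dz": -5, "roll": 0, "jaw": 1},
    {"dx": 0, "dy": 0, "dz": -12, "roll": 0, "jaw": 1},
    {"dx": 0, "dy": 0, "dz": -25, "roll": -0.8, "jaw": 1},
    {"dx": 0, "dy": 0, "dz": -30, "roll": 0, "jaw": 1},
    {"dx": 0, "dy": 0, "dz": -25, "roll": 0, "jaw": 1},
    {"dx": 0, "dy": 0, "dz": -13, "roll": 0, "jaw": 1},
    {"dx": 0, "dy": 0, "dz": 0, "roll": 0, "jaw": 1},
    {"dx": 0, "dy": 0, "dz": 0, "roll": 0, "jaw": 1},
  ],
)

```text
time_s: 19.97
ee_pos: [0.4511, 0.246, 0.1142]
eef_rot: [3.14, -0.0, 1.903]
force: [-0.0, 0.1, -0.7]
grip_width: 0.0396
grip_force: 25.0
```

```bash
python3 - <<'E'
from h import *
to(445.1,-10.2,60,109)
o=get_obs(); p=np.array(o['ee_pos'])*1000
c=cam('wrist'); P=wz(c)
ends(c,P,wplane,p[:2],(p[2]+18)/1000,np.degrees(o['eef_rot'][2]),tol=.006)
E
```

```text
t 19.97 tcp [451.1 246.  114.2] yaw 109.04 j [ 0.43  0.32  1.73 -0.    1.1   0.1 ] F [-0.   0.1 -0.7] grip 39.6 25.0
dx -240.2 dy -89.2 dz 54.2 roll 0.04
n 251 z 0.1324 c [429.1 241.9] size [12.6 22.9] ang 54.4
x [-9.2 11.9] y [-32.1 -19.1]
```

The fingers closed only after the lift began, so I check how the piece is held.

```bash
python3 - <<'E'
from h import *
o=get_obs(); p=np.array(o['ee_pos'])*1000;y=np.degrees(o['eef_rot'][2])
c=cam('wrist'); P=wz(c); save(c,'w4',None,1.4)
d=P[:,:,:2]*1000-p[:2]; a=np.radians(y); X=d@[np.cos(a),np.sin(a)]; Y=d@[np.sin(a),-np.cos(a)]
f=c['frame'].astype(int); br=(f[:,:,0]>f[:,:,2]*1.5)&(f[:,:,0]<170)&(np.abs(Y)<25)&(np.abs(X)<70)
print(br.sum(), np.percentile(P[br][:,2]*1000-p[2],[2,25,50,75,98]).round(1), np.percentile(X[br],[1,99]).round(1))
for lo,hi in((25,30),(30,35),(35,40),(40,45)):
    m=br&(X>lo)&(X<hi); print(lo,np.median(P[m][:,2]*1000-p[2]).round(1) if m.any() else None)
E
```

```text
10690 [  2.3   8.2   8.7   9.3 126. ] [-35.8  45.7]
25 9.1
30 8.8
35 8.6
40 8.6
```

View pics/w4.png

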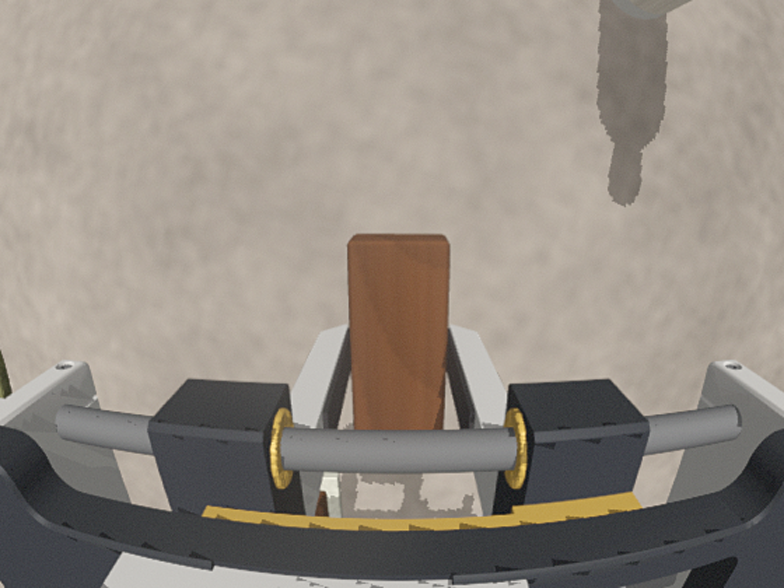

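The held walnut spans display x 348–450. It is straight and gripped near its lower finger tips, with its top 8.7 mm above the TCP and its underside about 13 mm below. That is usable, so I place it with that offset.

send_rows(
  rows=[
    {"dx": -15, "dy": -6, "dz": 0, "roll": 0, "jaw": 1},
    {"dx": -25, "dy": -9.2, "dz": 0, "roll": 0, "jaw": 1},
    {"dx": -30, "dy": -11, "dz": 0, "roll": 0, "jaw": 1},
    {"dx": -30, "dy": -11, "dz": 0, "roll": 0, "jaw": 1},
    {"dx": -30, "dy": -11, "dz": 0, "roll": 0, "jaw": 1},
    {"dx": -30, "dy": -11, "dz": 0, "roll": 0, "jaw": 1},
    {"dx": -30, "dy": -11, "dz": 0, "roll": 0, "jaw": 1},
    {"dx": -25, "dy": -10, "dz": 0, "roll": 0, "jaw": 1},
    {"dx": -15, "dy": -6, "dz": 5, "roll": 0, "jaw": 1},
    {"dx": -10, "dy": -3, "dz": 10, "roll": 0, "jaw": 1},
    {"dx": 0, "dy": 0, "dz": 12, "roll": 0, "jaw": 1},
    {"dx": 0, "dy": 0, "dz": 8, "roll": 0, "jaw": 1},
  ],
)

```text
time_s: 21.07
ee_pos: [0.4441, -0.0102, 0.0764]
eef_rot: [-3.139, -0.001, 1.902]
force: [-0.2, 1.1, -0.2]
grip_width: 0.0397
grip_force: 25.0
```

send_rows(
  rows=[
    {"dx": 0, "dy": 0, "dz": 0, "roll": 0, "jaw": 1},
    {"dx": 0, "dy": 0, "dz": 0, "roll": 0, "jaw": 1},
    {"dx": 0, "dy": 0, "dz": 0, "roll": 0, "jaw": 1},
  ],
)

```text
time_s: 21.32
ee_pos: [0.445, -0.0096, 0.0785]
eef_rot: [-3.142, -0.0, 1.904]
force: [-0.2, 0.2, -0.5]
grip_width: 0.0397
grip_force: 25.0
```

```bash
python3 - <<'E'
from h import *
to(445.1,-10.2,69.3,109)
E
```

```text
t 21.32 tcp [445.   -9.6  78.5] yaw 109.08 j [-0.1   0.23  1.94  0.    0.97 -0.44] F [-0.2  0.2 -0.5] grip 39.7 25.0
dx -0.6 dy -0.1 dz 9.2 roll 0.08
```

send_rows(
  rows=[
    {"dx": -0.5, "dy": 0, "dz": 3, "roll": 0, "jaw": 1},
    {"dx": 0, "dy": 0, "dz": 2, "roll": 0, "jaw": 1},
    {"dx": 0, "dy": 0, "dz": 1, "roll": 0, "jaw": 1},
    {"dx": 0, "dy": 0, "dz": 1, "roll": 0, "jaw": 1},
    {"dx": 0, "dy": 0, "dz": 0.5, "roll": 0, "jaw": 1},
    {"dx": 0, "dy": 0, "dz": 0, "roll": 0, "jaw": 1},
    {"dx": 0, "dy": 0, "dz": 0, "roll": 0, "jaw": 1},
  ],
)

```text
time_s: 21.9
ee_pos: [0.4451, -0.0105, 0.071]
eef_rot: [3.142, -0.0, 1.903]
force: [0.0, 0.2, -0.5]
grip_width: 0.0399
grip_force: 25.0
```

send_rows(
  rows=[
    {"dx": 0, "dy": 0, "dz": 0.6, "roll": 0, "jaw": 1},
    {"dx": 0, "dy": 0, "dz": 0.6, "roll": 0, "jaw": 1},
    {"dx": 0, "dy": 0, "dz": 0.4, "roll": 0, "jaw": 1},
    {"dx": 0, "dy": 0, "dz": 0, "roll": 0, "jaw": 1},
    {"dx": 0, "dy": 0, "dz": 0, "roll": 0, "jaw": 1},
    {"dx": 0, "dy": 0, "dz": 0, "roll": 0, "jaw": 1},
  ],
)

```text
time_s: 22.4
ee_pos: [0.4452, -0.0106, 0.07]
eef_rot: [3.141, 0.0, 1.903]
force: [-3.6, 1.2, 11.5]
grip_width: 0.0395
grip_force: 25.0
```

send_rows(
  rows=[
    {"dx": 0, "dy": 0, "dz": 0, "roll": 0, "jaw": -1},
    {"dx": 0, "dy": 0, "dz": 0, "roll": 0, "jaw": -1},
    {"dx": 0, "dy": 0, "dz": 0, "roll": 0, "jaw": -1},
    {"dx": 0, "dy": 0, "dz": 0, "roll": 0, "jaw": -1},
    {"dx": 0, "dy": 0, "dz": -15, "roll": 0, "jaw": -1},
    {"dx": 0, "dy": 0, "dz": -30, "roll": 0, "jaw": -1},
    {"dx": -20, "dy": 0, "dz": -30, "roll": 0, "jaw": -1},
    {"dx": -30, "dy": 0, "dz": -15, "roll": 0, "jaw": -1},
    {"dx": -30, "dy": 0, "dz": -10, "roll": 0, "jaw": -1},
    {"dx": -20, "dy": 0, "dz": 0, "roll": 0, "jaw": -1},
    {"dx": 0, "dy": 0, "dz": 0, "roll": 0, "jaw": -1},
    {"dx": 0, "dy": 0, "dz": 0, "roll": 0, "jaw": -1},
  ],
)

```text
time_s: 23.4
ee_pos: [0.4775, -0.1056, 0.169]
eef_rot: [-3.141, -0.0, 1.901]
force: [0.0, 0.9, 0.0]
grip_width: 0.0935
grip_force: 0.0
```

```bash
python3 - <<'E'
from h import *
c=cam('wrist'); P=wz(c)
to(625,-18.3,165,77.4)
xy=np.array([445,-9.9])
for h in(.078,.056,.034): ends(c,P,wplane,xy,h,109)
E
```

```text
t 23.45 tcp [ 477.3 -104.9  168.9] yaw 109.0 j [-0.29  0.2   1.74  0.    1.21 -0.62] F [-0.2  0.3  0.4] grip 94.0 0.0
dx 33.8 dy 167.8 dz 3.9 roll 31.6
n 5188 z 0.0784 c [445.7 -10.7] size [39.9 91. ] ang 19.0
x [-46.5  44.4] y [-19.4  20.3]
n 2249 z 0.0563 c [445.6 -10.3] size [ 51.9 118.2] ang 18.8
x [-59.7  58.4] y [-25.6  26.3]
n 2506 z 0.0343 c [445.4 -10.9] size [ 64.3 149.5] ang 18.8
x [-75.8  73.5] y [-31.7  32.3]
```

send_rows(
  rows=[
    {"dx": -6, "dy": 20, "dz": 0, "roll": 0, "jaw": -1},
    {"dx": -9.4, "dy": 35, "dz": 0, "roll": 0, "jaw": -1},
    {"dx": -10, "dy": 36, "dz": 0, "roll": 0, "jaw": -1},
    {"dx": -9, "dy": 35, "dz": 0, "roll": 5, "jaw": -1},
    {"dx": 0, "dy": 0, "dz": 0, "roll": 7, "jaw": -1},
    {"dx": 0, "dy": 0, "dz": 0, "roll": 7, "jaw": -1},
    {"dx": 0, "dy": 0, "dz": 0, "roll": 7, "jaw": -1},
    {"dx": 0, "dy": 0, "dz": 0, "roll": 5.6, "jaw": -1},
    {"dx": 0, "dy": 0, "dz": 0, "roll": 0, "jaw": -1},
    {"dx": 0, "dy": 0, "dz": 0, "roll": 0, "jaw": -1},
  ],
)

```text
time_s: 24.28
ee_pos: [0.6078, -0.0956, 0.1692]
eef_rot: [-3.141, -0.0, 1.356]
force: [-0.8, 0.4, -1.1]
grip_width: 0.0935
grip_force: 0.0
```

```bash
python3 - <<'E'
from h import *
c=cam('wrist'); P=wz(c); f=c['frame'].astype(int)
pr=(f[:,:,0]-f[:,:,2]>45)
to(625,-18.3,3,77.4)
ends(c,P,wplane,np.array([625,-18.3]),.012,77.4,tol=.005,rad=.06,pred=pr)
E
```

```text
t 24.33 tcp [607.8 -95.8 169.2] yaw 77.69 j [-0.22  0.47  1.37  0.    1.3  -0.  ] F [-0.1  0.   0.5] grip 94.0 0.0
dx 79.3 dy 0.3 dz 166.2 roll 0.29
n 2310 z 0.0125 c [626.  -17.9] size [49.5 49.8] ang 76.2
x [-24.4  25.2] y [-24.   25.4]
```

send_rows(
  rows=[
    {"dx": 25, "dy": 1, "dz": 0, "roll": 0, "jaw": -1},
    {"dx": 32, "dy": 0, "dz": 15, "roll": 0, "jaw": -1},
    {"dx": 22.7, "dy": 0, "dz": 30, "roll": 0, "jaw": -1},
    {"dx": 0, "dy": 0, "dz": 35, "roll": 1, "jaw": -1},
    {"dx": 0, "dy": 0, "dz": 30, "roll": 0, "jaw": -1},
    {"dx": 0, "dy": 0, "dz": 20, "roll": 0, "jaw": -1},
    {"dx": 0, "dy": 0, "dz": 10, "roll": 0, "jaw": -1},
    {"dx": 0, "dy": 0, "dz": 0, "roll": 0, "jaw": -1},
    {"dx": 0, "dy": 0, "dz": 0, "roll": 0, "jaw": -1},
    {"dx": 0, "dy": 0, "dz": 0, "roll": 0, "jaw": -1},
  ],
)

```text
time_s: 25.17
ee_pos: [0.6272, -0.019, 0.0312]
eef_rot: [3.139, -0.0, 1.335]
force: [-1.0, 0.1, 0.5]
grip_width: 0.094
grip_force: 0.0
```

```bash
python3 - <<'E'
from h import *
c=cam('wrist'); P=wz(c); f=c['frame'].astype(int)
to(626,-17.9,2.5,76.7)
ends(c,P,wplane,np.array([626,-17.9]),.012,76.7,tol=.005,rad=.06,pred=(f[:,:,0]-f[:,:,2]>45))
E
```

```text
t 25.22 tcp [627.2 -19.   31.2] yaw 76.46 j [-0.09  0.65  1.44  0.    1.05  0.15] F [0.  0.3 0.1] grip 94.0 0.0
dx 0.8 dy -1.4 dz 28.7 roll -0.24
n 5608 z 0.0124 c [626.1 -17.4] size [51.4 49.9] ang 76.6
x [-24.6  26.1] y [-24.8  24.7]
```

send_rows(
  rows=[
    {"dx": 1.4, "dy": -1.2, "dz": 13, "roll": -0.2, "jaw": -1},
    {"dx": 0, "dy": 0, "dz": 9, "roll": 0, "jaw": -1},
    {"dx": 0, "dy": 0, "dz": 5, "roll": 0, "jaw": -1},
    {"dx": 0, "dy": 0, "dz": 1.5, "roll": 0, "jaw": -1},
    {"dx": 0, "dy": 0, "dz": 0, "roll": 0, "jaw": 0.5},
    {"dx": 0, "dy": 0, "dz": 0, "roll": 0, "jaw": 1},
    {"dx": 0, "dy": 0, "dz": 0, "roll": 0, "jaw": 1},
    {"dx": 0, "dy": 0, "dz": 0, "roll": 0, "jaw": 1},
    {"dx": 0, "dy": 0, "dz": 0, "roll": 0, "jaw": 1},
    {"dx": 0, "dy": 0, "dz": 0, "roll": 0, "jaw": 1},
    {"dx": 0, "dy": 0, "dz": 0, "roll": 0, "jaw": 1},
    {"dx": 0, "dy": 0, "dz": 0, "roll": 0, "jaw": 1},
  ],
  force=20,
)

```text
time_s: 26.22
ee_pos: [0.6255, -0.0173, 0.0008]
eef_rot: [-3.142, 0.0, 1.337]
force: [0.4, -0.1, 0.9]
grip_width: 0.0498
grip_force: 20.0
```

send_rows(
  rows=[
    {"dx": 0, "dy": 0, "dz": 0, "roll": 0, "jaw": 1},
    {"dx": 0, "dy": 0, "dz": 0, "roll": 0, "jaw": 1},
    {"dx": 0, "dy": 0, "dz": 0, "roll": 0, "jaw": 1},
  ],
)

```text
time_s: 26.47
ee_pos: [0.6255, -0.0173, 0.0008]
eef_rot: [-3.142, 0.0, 1.338]
force: [-0.6, -0.3, -0.1]
grip_width: 0.0496
grip_force: 20.0
```

send_rows(
  rows=[
    {"dx": 0, "dy": 0, "dz": -5, "roll": 0, "jaw": 1},
    {"dx": 0, "dy": 0, "dz": -12, "roll": 0, "jaw": 1},
    {"dx": 0, "dy": 0, "dz": -25, "roll": -5, "jaw": 1},
    {"dx": 0, "dy": 0, "dz": -30, "roll": -6.4, "jaw": 1},
    {"dx": 0, "dy": 0, "dz": -28, "roll": -7, "jaw": 1},
    {"dx": 0, "dy": 0, "dz": -18, "roll": -7, "jaw": 1},
    {"dx": 0, "dy": 0, "dz": -10, "roll": -7, "jaw": 1},
    {"dx": 0, "dy": 0, "dz": 0, "roll": 0, "jaw": 1},
    {"dx": 0, "dy": 0, "dz": 0, "roll": 0, "jaw": 1},
  ],
)

```text
time_s: 27.22
ee_pos: [0.6256, -0.0173, 0.1297]
eef_rot: [3.14, 0.001, 1.899]
force: [-0.3, 0.0, 0.2]
grip_width: 0.0494
grip_force: 20.0
```

```bash
python3 - <<'E'
from h import *
c=cam('wrist'); P=wz(c); f=c['frame'].astype(int)
to(445.1,-10.3,78.8,109)
o=get_obs(); p=np.array(o['ee_pos'])*1000
ends(c,P,wplane,p[:2],(p[2]+11.2)/1000,np.degrees(o['eef_rot'][2]),tol=.006,pred=(f[:,:,0]-f[:,:,2]>40))
E
```

```text
t 27.27 tcp [625.2 -17.3 128.6] yaw 108.78 j [-0.09  0.53  1.38  0.    1.23 -0.41] F [-0.3 -0.1 -0.2] grip 49.5 20.0
dx 64.6 dy -168.3 dz 49.8 roll -0.22
n 7400 z 0.1413 c [625.7 -17.1] size [50.6 52.2] ang 18.7
x [-25.9  25.6] y [-24.5  25.6]
```

send_rows(
  rows=[
    {"dx": 6, "dy": -15, "dz": 0, "roll": -0.2, "jaw": 1},
    {"dx": 10, "dy": -26, "dz": 0, "roll": 0, "jaw": 1},
    {"dx": 12, "dy": -32, "dz": 0, "roll": 0, "jaw": 1},
    {"dx": 12, "dy": -32, "dz": 0, "roll": 0, "jaw": 1},
    {"dx": 12, "dy": -31, "dz": 0, "roll": 0, "jaw": 1},
    {"dx": 8, "dy": -20, "dz": 0, "roll": 0, "jaw": 1},
    {"dx": 4.6, "dy": -12.3, "dz": 10, "roll": 0, "jaw": 1},
    {"dx": 0, "dy": 0, "dz": 18, "roll": 0, "jaw": 1},
    {"dx": 0, "dy": 0, "dz": 12, "roll": 0, "jaw": 1},
    {"dx": 0, "dy": 0, "dz": 0, "roll": 0, "jaw": 1},
    {"dx": 0, "dy": 0, "dz": 0, "roll": 0, "jaw": 1},
    {"dx": 0, "dy": 0, "dz": 0, "roll": 0, "jaw": 1},
  ],
)

```text
time_s: 28.27
ee_pos: [0.4455, -0.0117, 0.0892]
eef_rot: [-3.142, -0.0, 1.905]
force: [-0.0, 0.7, 0.6]
grip_width: 0.0495
grip_force: 20.0
```

```bash
python3 - <<'E'
from h import *
to(445.1,-10.2,78.8,109)
E
```

```text
t 28.27 tcp [445.5 -11.7  89.2] yaw 109.15 j [-0.11  0.21  1.93 -0.    1.   -0.44] F [-0.   0.7  0.6] grip 49.5 20.0
dx 1.5 dy 0.1 dz 10.4 roll 0.15
```

send_rows(
  rows=[
    {"dx": 1.4, "dy": 0, "dz": 3, "roll": 0.1, "jaw": 1},
    {"dx": 0, "dy": 0, "dz": 3, "roll": 0, "jaw": 1},
    {"dx": 0, "dy": 0, "dz": 1.5, "roll": 0, "jaw": 1},
    {"dx": 0, "dy": 0, "dz": 1, "roll": 0, "jaw": 1},
    {"dx": 0, "dy": 0, "dz": 0.7, "roll": 0, "jaw": 1},
    {"dx": 0, "dy": 0, "dz": 0, "roll": 0, "jaw": 1},
    {"dx": 0, "dy": 0, "dz": 0, "roll": 0, "jaw": 1},
  ],
)

```text
time_s: 28.85
ee_pos: [0.4449, -0.0104, 0.0797]
eef_rot: [3.142, 0.0, 1.905]
force: [-0.4, -0.3, -1.0]
grip_width: 0.0499
grip_force: 20.0
```

send_rows(
  rows=[
    {"dx": 0, "dy": 0, "dz": 0.5, "roll": 0, "jaw": 1},
    {"dx": 0, "dy": 0, "dz": 0.5, "roll": 0, "jaw": 1},
    {"dx": 0, "dy": 0, "dz": 0.3, "roll": 0, "jaw": 1},
    {"dx": 0, "dy": 0, "dz": 0, "roll": 0, "jaw": 1},
    {"dx": 0, "dy": 0, "dz": 0, "roll": 0, "jaw": 1},
  ],
)

```text
time_s: 29.27
ee_pos: [0.4449, -0.0104, 0.0787]
eef_rot: [3.141, 0.0, 1.905]
force: [-2.5, 0.1, 6.5]
grip_width: 0.0498
grip_force: 20.0
```

send_rows(
  rows=[
    {"dx": 0, "dy": 0, "dz": 0, "roll": 0, "jaw": -1},
    {"dx": 0, "dy": 0, "dz": 0, "roll": 0, "jaw": -1},
    {"dx": 0, "dy": 0, "dz": 0, "roll": 0, "jaw": -1},
    {"dx": 0, "dy": 0, "dz": 0, "roll": 0, "jaw": -1},
    {"dx": 0, "dy": 0, "dz": -15, "roll": 0, "jaw": -1},
    {"dx": 0, "dy": 0, "dz": -30, "roll": 0, "jaw": -1},
    {"dx": -20, "dy": 0, "dz": -30, "roll": 0, "jaw": -1},
    {"dx": -30, "dy": 0, "dz": -15, "roll": 0, "jaw": -1},
    {"dx": -30, "dy": 0, "dz": 0, "roll": 0, "jaw": -1},
    {"dx": -20, "dy": 0, "dz": 0, "roll": 0, "jaw": -1},
    {"dx": 0, "dy": 0, "dz": 0, "roll": 0, "jaw": -1},
    {"dx": 0, "dy": 0, "dz": 0, "roll": 0, "jaw": -1},
  ],
)

```text
time_s: 30.27
ee_pos: [0.4775, -0.1053, 0.168]
eef_rot: [-3.141, -0.0, 1.903]
force: [0.2, 1.0, -0.2]
grip_width: 0.0942
grip_force: 0.0
```

```bash
python3 - <<'E'
from h import *
c=cam('wrist'); P=wz(c); f=c['frame'].astype(int)
to(428.6,-243.7,165,109)
xy=np.array([445,-9.9])
ends(c,P,wplane,xy,.090,109,rad=.05)
for h in(.078,.034): ends(c,P,wplane,xy,h,109)
E
```

```text
t 30.32 tcp [ 477.3 -104.6  168. ] yaw 109.1 j [-0.29  0.2   1.74  0.    1.21 -0.62] F [ 0.7 -0.1  0.1] grip 94.0 0.0
dx -115.5 dy -91.5 dz 3.0 roll 0.1
n 3931 z 0.0905 c [445.3 -11. ] size [49.5 50. ] ang 19.0
x [-25.5  23.7] y [-24.7  24.6]
n 1201 z 0.0784 c [457.1 -43.9] size [39.7 20.1] ang 19.0
x [-46.2 -26.1] y [-19.5  20.1]
n 2128 z 0.0344 c [445.5 -10.7] size [ 64.3 149. ] ang 19.1
x [-75.4  73.5] y [-31.7  32.2]
```

send_rows(
  rows=[
    {"dx": -20, "dy": -9, "dz": 0, "roll": 0, "jaw": -1},
    {"dx": -32, "dy": -15, "dz": 0, "roll": 0, "jaw": -1},
    {"dx": -35, "dy": -17, "dz": 0, "roll": 0, "jaw": -1},
    {"dx": -35, "dy": -17, "dz": 0, "roll": 0, "jaw": -1},
    {"dx": -35, "dy": -17, "dz": 0, "roll": 0, "jaw": -1},
    {"dx": -25, "dy": -11, "dz": 0, "roll": 0, "jaw": -1},
    {"dx": -13, "dy": -5, "dz": 0, "roll": 0, "jaw": -1},
    {"dx": 0, "dy": 0, "dz": 0, "roll": 0, "jaw": -1},
    {"dx": 0, "dy": 0, "dz": 0, "roll": 0, "jaw": -1},
  ],
)

```text
time_s: 31.07
ee_pos: [0.4557, -0.3179, 0.1681]
eef_rot: [-3.141, -0.001, 1.905]
force: [-0.1, -0.1, 0.2]
grip_width: 0.0937
grip_force: 0.0
```

```bash
python3 - <<'E'
from h import *
c=cam('wrist'); P=wz(c); save(c,'w5',None,1.4)
to(428.6,-243.7,8,109)
xy=np.array([428.6,-243.7])
ends(c,P,wplane,xy,.058,109,rad=.05,tol=.004)
ends(c,P,wplane,xy,.040,109,rad=.05,tol=.004)
E
```

```text
t 31.12 tcp [ 455.9 -317.3  168.2] yaw 109.19 j [-0.67  0.34  1.55  0.    1.25 -1.01] F [0.8 0.3 0.3] grip 93.8 0.0
dx 78.5 dy -1.5 dz 160.2 roll 0.19
n 672 z 0.0571 c [ 425.3 -239.8] size [25.5 25. ] ang 19.0
x [-7.7 17.3] y [-14.6  11. ]
n 971 z 0.0417 c [ 425.  -239.6] size [42.2 42.7] ang 19.0
x [-16.3  26.4] y [-23.1  19. ]
```

View pics/w5.png

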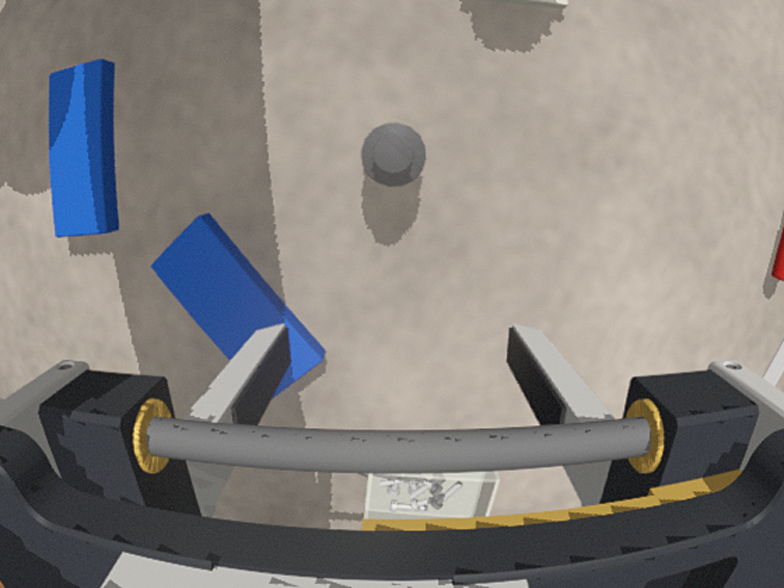

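The picture shows the weight at (394,155), clear of the blue boards and the bolt box. Now I grip it.

send_rows(
  rows=[
    {"dx": 25, "dy": -3.4, "dz": 0, "roll": 0, "jaw": -1},
    {"dx": 33, "dy": 0, "dz": 0, "roll": 0, "jaw": -1},
    {"dx": 25.4, "dy": 0, "dz": 20, "roll": 0, "jaw": -1},
    {"dx": 0, "dy": 0, "dz": 33, "roll": 0, "jaw": -1},
    {"dx": 0, "dy": 0, "dz": 25, "roll": 0, "jaw": -1},
    {"dx": 0, "dy": 0, "dz": 15, "roll": 0, "jaw": -1},
    {"dx": 0, "dy": 0, "dz": 0, "roll": 0, "jaw": -1},
    {"dx": 0, "dy": 0, "dz": 0, "roll": 0, "jaw": -1},
    {"dx": 0, "dy": 0, "dz": 0, "roll": 0, "jaw": -1},
  ],
)

```text
time_s: 31.87
ee_pos: [0.4257, -0.2408, 0.0766]
eef_rot: [3.141, 0.001, 1.906]
force: [0.5, 0.2, 0.7]
grip_width: 0.0941
grip_force: 0.0
```

```bash
python3 - <<'E'
from h import *
c=cam('wrist'); P=wz(c)
to(425.2,-239.7,8,109)
ends(c,P,wplane,np.array([425.2,-239.7]),.058,109,rad=.05,tol=.004)
E
```

```text
t 31.92 tcp [ 425.7 -241.1   76.7] yaw 109.17 j [-0.59  0.32  1.82  0.    1.   -0.92] F [0.5 0.5 0.6] grip 93.7 0.0
dx 1.5 dy -0.0 dz 68.7 roll 0.17
n 1164 z 0.0571 c [ 424.9 -238.5] size [24.7 25.4] ang 19.1
x [-11.5  13.9] y [-12.2  12.4]
```

send_rows(
  rows=[
    {"dx": 2.2, "dy": 0, "dz": 15, "roll": 0, "jaw": -1},
    {"dx": 0, "dy": 0, "dz": 22, "roll": 0, "jaw": -1},
    {"dx": 0, "dy": 0, "dz": 16, "roll": 0, "jaw": -1},
    {"dx": 0, "dy": 0, "dz": 8, "roll": 0, "jaw": -1},
    {"dx": 0, "dy": 0, "dz": 5, "roll": 0, "jaw": -1},
    {"dx": 0, "dy": 0, "dz": 0, "roll": 0, "jaw": -1},
    {"dx": 0, "dy": 0, "dz": 0, "roll": 0, "jaw": 1},
    {"dx": 0, "dy": 0, "dz": 0, "roll": 0, "jaw": 1},
    {"dx": 0, "dy": 0, "dz": 0, "roll": 0, "jaw": 1},
    {"dx": 0, "dy": 0, "dz": 0, "roll": 0, "jaw": 1},
    {"dx": 0, "dy": 0, "dz": 0, "roll": 0, "jaw": 1},
    {"dx": 0, "dy": 0, "dz": 0, "roll": 0, "jaw": 1},
  ],
  force=35,
)

```text
time_s: 32.92
ee_pos: [0.4244, -0.2392, 0.0096]
eef_rot: [3.141, 0.0, 1.905]
force: [-0.2, 0.6, -0.0]
grip_width: 0.0575
grip_force: 0.0
```

send_rows(
  rows=[
    {"dx": 0, "dy": 0, "dz": 0, "roll": 0, "jaw": 1},
    {"dx": 0, "dy": 0, "dz": 0, "roll": 0, "jaw": 1},
    {"dx": 0, "dy": 0, "dz": 0, "roll": 0, "jaw": 1},
    {"dx": 0, "dy": 0, "dz": 0, "roll": 0, "jaw": 1},
    {"dx": 0, "dy": 0, "dz": 0, "roll": 0, "jaw": 1},
  ],
)

```text
time_s: 33.33
ee_pos: [0.4243, -0.2392, 0.0094]
eef_rot: [3.141, 0.0, 1.905]
force: [-0.2, 1.1, 0.4]
grip_width: 0.0433
grip_force: 35.0
```

send_rows(
  rows=[
    {"dx": 0, "dy": 0, "dz": -4, "roll": 0, "jaw": 1},
    {"dx": 0, "dy": 0, "dz": -12, "roll": 0, "jaw": 1},
    {"dx": 0, "dy": 0, "dz": -24, "roll": 0, "jaw": 1},
    {"dx": 0, "dy": 0, "dz": -30, "roll": 0, "jaw": 1},
    {"dx": 0, "dy": 0, "dz": -28, "roll": 0, "jaw": 1},
    {"dx": 0, "dy": 0, "dz": -18, "roll": 0, "jaw": 1},
    {"dx": 0, "dy": 0, "dz": -10, "roll": 0, "jaw": 1},
    {"dx": 0, "dy": 0, "dz": 0, "roll": 0, "jaw": 1},
    {"dx": 0, "dy": 0, "dz": 0, "roll": 0, "jaw": 1},
  ],
)

```text
time_s: 34.08
ee_pos: [0.4239, -0.2389, 0.1346]
eef_rot: [-3.141, -0.001, 1.905]
force: [0.2, -0.6, -3.7]
grip_width: 0.043
grip_force: 35.0
```

```bash
python3 - <<'E'
from h import *
c=cam('wrist'); P=wz(c)
to(445.1,-10.4,99.4,109)
o=get_obs(); p=np.array(o['ee_pos'])*1000
ends(c,P,wplane,p[:2],(p[2]+48.6)/1000,np.degrees(o['eef_rot'][2]),rad=.02,tol=.005)
E
```

```text
t 34.13 tcp [ 423.7 -238.8  134. ] yaw 109.13 j [-0.59  0.24  1.78 -0.    1.13 -0.92] F [ 0.   1.1 -5.2] grip 43.3 35.0
dx 208.7 dy 95.1 dz 34.6 roll 0.13
n 2197 z 0.1822 c [ 423.5 -237.7] size [24.9 25.7] ang 19.1
x [-11.7  13.5] y [-12.1  12.5]
```

send_rows(
  rows=[
    {"dx": 10, "dy": 4.5, "dz": 0, "roll": 0, "jaw": 1},
    {"dx": 20, "dy": 9, "dz": 0, "roll": 0, "jaw": 1},
    {"dx": 28, "dy": 13, "dz": 0, "roll": 0, "jaw": 1},
    {"dx": 30, "dy": 14, "dz": 0, "roll": 0, "jaw": 1},
    {"dx": 30, "dy": 14, "dz": 0, "roll": 0, "jaw": 1},
    {"dx": 30, "dy": 14, "dz": 0, "roll": 0, "jaw": 1},
    {"dx": 28, "dy": 12.5, "dz": 0, "roll": 0, "jaw": 1},
    {"dx": 20, "dy": 9, "dz": 0, "roll": 0, "jaw": 1},
    {"dx": 12, "dy": 5, "dz": 4, "roll": 0, "jaw": 1},
    {"dx": 0, "dy": 0, "dz": 10, "roll": 0, "jaw": 1},
    {"dx": 0, "dy": 0, "dz": 10, "roll": 0, "jaw": 1},
    {"dx": 0, "dy": 0, "dz": 0, "roll": 0, "jaw": 1},
  ],
)

```text
time_s: 35.13
ee_pos: [0.4444, -0.0116, 0.1086]
eef_rot: [-3.138, -0.002, 1.905]
force: [-0.8, 0.4, -4.0]
grip_width: 0.0431
grip_force: 35.0
```

send_rows(
  rows=[
    {"dx": 0, "dy": 0, "dz": 0, "roll": 0, "jaw": 1},
    {"dx": 0, "dy": 0, "dz": 0, "roll": 0, "jaw": 1},
    {"dx": 0, "dy": 0, "dz": 0, "roll": 0, "jaw": 1},
  ],
)

```text
time_s: 35.38
ee_pos: [0.446, -0.012, 0.1116]
eef_rot: [3.141, 0.0, 1.904]
force: [-0.2, 0.3, -5.4]
grip_width: 0.0432
grip_force: 35.0
```

```bash
python3 - <<'E'
from h import *
to(445.3,-11.1,99.4,109)
E
```

```text
t 35.38 tcp [446.  -12.  111.6] yaw 109.08 j [-0.11  0.18  1.91 -0.    1.05 -0.44] F [-0.2  0.3 -5.4] grip 43.2 35.0
dx 1.1 dy -0.4 dz 12.2 roll 0.08
```

send_rows(
  rows=[
    {"dx": 1.1, "dy": -0.4, "dz": 4, "roll": 0, "jaw": 1},
    {"dx": 0, "dy": 0, "dz": 3.5, "roll": 0, "jaw": 1},
    {"dx": 0, "dy": 0, "dz": 2, "roll": 0, "jaw": 1},
    {"dx": 0, "dy": 0, "dz": 1, "roll": 0, "jaw": 1},
    {"dx": 0, "dy": 0, "dz": 0.5, "roll": 0, "jaw": 1},
    {"dx": 0, "dy": 0, "dz": 0, "roll": 0, "jaw": 1},
    {"dx": 0, "dy": 0, "dz": 0, "roll": 0, "jaw": 1},
    {"dx": 0, "dy": 0, "dz": 0, "roll": 0, "jaw": 1},
  ],
)

```text
time_s: 36.05
ee_pos: [0.4452, -0.0106, 0.1005]
eef_rot: [3.141, 0.0, 1.905]
force: [0.5, 0.3, -4.7]
grip_width: 0.043
grip_force: 35.0
```

send_rows(
  rows=[
    {"dx": 0, "dy": 0, "dz": 0.5, "roll": 0, "jaw": 1},
    {"dx": 0, "dy": 0, "dz": 0.5, "roll": 0, "jaw": 1},
    {"dx": 0, "dy": 0, "dz": 0.4, "roll": 0, "jaw": 1},
    {"dx": 0, "dy": 0, "dz": 0, "roll": 0, "jaw": 1},
    {"dx": 0, "dy": 0, "dz": 0, "roll": 0, "jaw": 1},
  ],
)

```text
time_s: 36.47
ee_pos: [0.4452, -0.0106, 0.0993]
eef_rot: [3.141, 0.0, 1.905]
force: [-3.7, 0.9, 5.3]
grip_width: 0.0435
grip_force: 35.0
```

send_rows(
  rows=[
    {"dx": 0, "dy": 0, "dz": 0, "roll": 0, "jaw": -1},
    {"dx": 0, "dy": 0, "dz": 0, "roll": 0, "jaw": -1},
    {"dx": 0, "dy": 0, "dz": 0, "roll": 0, "jaw": -1},
    {"dx": 0, "dy": 0, "dz": 0, "roll": 0, "jaw": -1},
    {"dx": 0, "dy": 0, "dz": 0, "roll": 0, "jaw": -1},
    {"dx": 0, "dy": 0, "dz": -15, "roll": 0, "jaw": -1},
    {"dx": 0, "dy": 0, "dz": -30, "roll": 0, "jaw": -1},
    {"dx": 0, "dy": 0, "dz": -30, "roll": 0, "jaw": -1},
    {"dx": -15, "dy": 0, "dz": -25, "roll": 0, "jaw": -1},
    {"dx": -30, "dy": 0, "dz": -10, "roll": 0, "jaw": -1},
    {"dx": -30, "dy": 0, "dz": 0, "roll": 0, "jaw": -1},
    {"dx": -25, "dy": 0, "dz": 0, "roll": 0, "jaw": -1},
  ],
)

```text
time_s: 37.47
ee_pos: [0.4786, -0.1066, 0.2099]
eef_rot: [3.14, 0.001, 1.905]
force: [-0.7, 0.2, 0.0]
grip_width: 0.0938
grip_force: 0.0
```

send_rows(
  rows=[
    {"dx": 0, "dy": 0, "dz": 0, "roll": 0, "jaw": -1},
    {"dx": 0, "dy": 0, "dz": 0, "roll": 0, "jaw": -1},
    {"dx": 0, "dy": 0, "dz": 0, "roll": 0, "jaw": -1},
  ],
)

```text
time_s: 37.72
ee_pos: [0.4777, -0.1046, 0.2087]
eef_rot: [-3.141, -0.0, 1.905]
force: [-0.2, 0.7, 0.4]
grip_width: 0.0943
grip_force: 0.0
```

```bash
python3 - <<'E'
from h import *
c=cam('wrist'); P=wz(c); save(c,'w6',None,1.4)
to(445,-9.9)
xy=np.array([445,-9.9])
for h,r in((.148,.03),(.130,.04),(.09,.05),(.056,.11),(.034,.11)): ends(c,P,wplane,xy,h,109,rad=r,tol=.004)
save(cam('side'),'side1',None,1.4)
E
```

```text
t 37.77 tcp [ 477.7 -104.4  208.9] yaw 109.16 j [-0.29  0.16  1.68  0.    1.3  -0.62] F [-1.1  0.3 -0. ] grip 93.9 0.0
dx 100.0 dy 0.1 dz None roll None
n 924 z 0.1472 c [445.7 -11.4] size [24.  24.7] ang 19.1
x [-14.   10.7] y [-11.8  12.2]
n 1387 z 0.1317 c [445.9 -11.5] size [43.2 42.5] ang 24.0
x [-22.5  19.3] y [-21.2  21.8]
n 473 z 0.0904 c [449.1 -21.3] size [49.9 26.8] ang 18.4
x [-25.4   0.2] y [-24.7  25.2]
n 808 z 0.0564 c [459.3 -50.4] size [52.2 34. ] ang 19.1
x [-60. -26.] y [-25.7  26.4]
n 1830 z 0.0344 c [445.5 -10.6] size [ 64.4 149.1] ang 19.1
x [-75.4  73.6] y [-31.8  32.1]
```

View pics/w6.png

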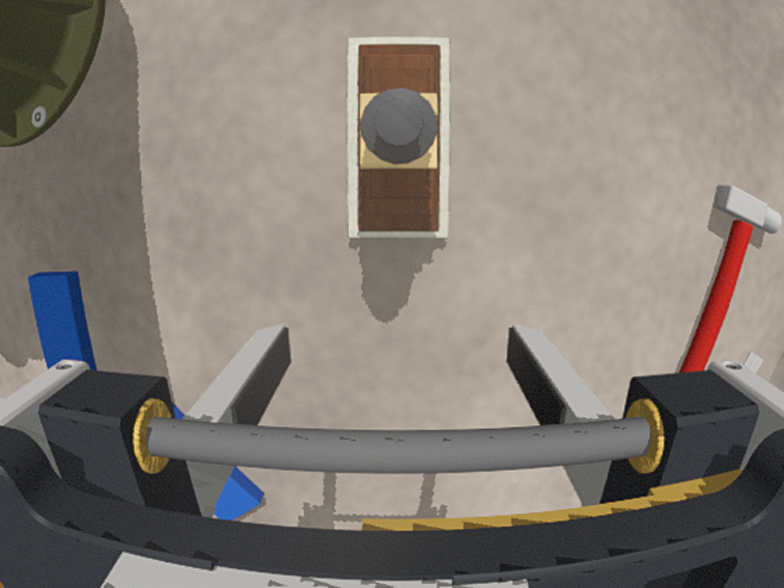

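View pics/side1.png

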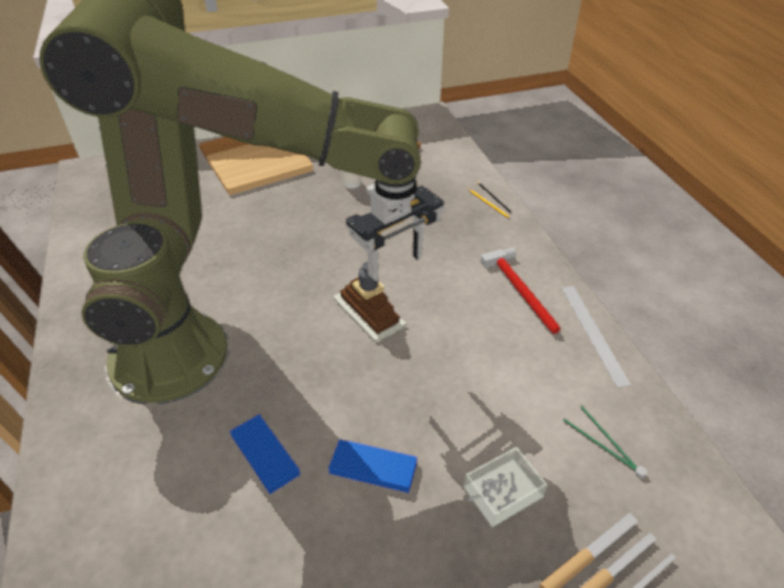

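The wrist picture shows the weight at (398,125), centred on the plywood (360–438 × 93–168), with all the steps centred over the white board. The side view shows the stack standing at (370,305), the gripper clear of it, and the hammer and bolt box where they were. I hand in.

```bash
python3 -c "
from station import *
print(hand_in())"
```

```text
the job is handed in; nothing more can be done
None
```

The stepped plinth, plywood square and iron weight are stacked on the white board and handed in at about 38 s: base about 1.5 mm off centre lengthwise, everything above within about 1 mm. The gripper is clear, I moved nothing near the hammer, bolt box or glue bottle, and hand-in returned no verdict.

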